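# Put the paint caddy away and shut the lapping cupboard doors

## Robot

A 6-joint arm with a two-finger parallel gripper is mounted at the origin on the work surface. World frame = base frame: x ahead of the robot, y to its left, z up, the work surface at z = 0. Lengths are in mm, angles in degrees, forces in N, time in s.
With the tool pointing down it reaches from about 300 to 850 mm from the base axis. Payload 4.2 kg.
Tool frame: the origin (TCP) lies midway between the tips of the shut fingers; the grasp point (between the pads) lies 19 mm behind it; x points along the fingers, z is the direction in which the jaws open and shut, and the axes are right-handed (so a half turn about x gives the same grasp; the last joint's range is limited). The gripper opens to 91 mm and grips with 3 to 60 N. Pads are 32 mm wide; open, the fingers measure 118 mm over their backs; the gripper's body (76 mm by 178 mm) begins 60 mm behind the grasp point.
Start: joints at [-68.583, 18.312, 89.639, -0, 72.044, -1.146], TCP at [220.633, -531.005, 190.876] pointing down, gripper open.
Joint ranges: [-177.97, 177.97], [-48.28, 115.42], [12.27, 149.76], [-77.06, 257.06], [2.81, 150.46], [-146.56, 146.56]. Speed limits (degrees/s): [147.25, 147.25, 180, 180, 180, 180].

## Interface

Orientations are given as [roll, pitch, yaw] about the fixed x, y, z axes, in that order (R = Rz(yaw) Ry(pitch) Rx(roll)).
In Python, from workcell import env gives the robot as it stands.
- The arm moves only by the tool send_rows, never from a script. Its argument "commands" is a list that holds one entry, the list of rows, each a list of 6 numbers: the shift along the tool's x, y, z normalised to -1 to 1, where 1 is 0.1 m, then the turn, a rotation vector about the tool's x, y, z normalised to -1 to 1, where 1 is 2 pi rad. In form: [[[x, y, z, wx, wy, wz], ...]]. A call has 1 to 20 rows; each row is the pose to reach, as a shift and turn from the pose commanded when the call began, along the tool's axes at that moment, turning the shorter way round; what a row does not reach only later rows make up. A row lasts 1/8 s, in which the tool goes at most 62.5 mm and 10.7 degrees, less where a joint would pass 70% of its speed; a pose out of reach is approached as far as the arm can. A call with a number of a shift or a turn outside -1 to 1 is refused whole. A call with a gripper value outside its range is refused whole. "jaw" is the closure, from -1 (fully open) to 1 (shut), so that 0 is half open, set as the call begins (left out, the last holds). The fingers move at their own pace and stop on an object; "force" is the grip in N (left out, the last holds). Time passes only in rows, so rows that repeat a pose let the fingers close. It gives the time, the measured TCP pose, the force and the opening at its end, in the units of the state.
- env.state(): the state, without advancing time (a new reading comes with each control period).
- env.grab_frame(name): name is "scene" or "top"; returns (picture, depth): 420x560x3 uint8, red, green, blue; 420x560 float32, mm along the optical axis (not along the pixel's ray), 0 where there is no reading.
- env.get_calibration(name): a dict with "mtx" (3x3 intrinsics, pixels), "dist_coeffs" ([k1, k2, p1, p2, k3] as OpenCV has them; the pictures are not rectified), "camera_from_world" (4x4, takes a point from world to camera coordinates). Camera axes: x right, y up, looking along -z (the intrinsics and any distortion apply to the point x, -y, -z); pixel columns grow to the right and rows downward; lengths in mm; the calibration is good to about 2 mm. A picture is of the moment at which its call begins. get_calibration takes no time and is no camera call.
- env.job_done(): hands the job in, once; it reports no verdict.
The state is a dict: "time_s": time; "qpos": joint angles; "qvel": joint speeds; "effort": joint torques, N m; "ee_pos": TCP position; "ee_rot": TCP orientation; "force": force on the tool from outside, world axes, zero at the start; "torque": the same for the moment, N m; "gripper_width": finger opening in mm.
Only numpy, scipy, OpenCV 4.12 (cv2) and the standard library are available. Lean on these libraries where they do the work, as an engineer would, in place of code of your own. Each camera call takes 0.05 s, during which the arm holds its last target.

## Task

Put the orange caddy of paint jars away in the clear cupboard: its top handle cannot go in under the roof with a hand on it, so set it down on the sill between the open doors with its black tab outwards and let go, then take it again by the tab and slide it in fully home. Then shut the white rebated door first, and last of all the blue flanged door so that its red strip laps over the white one's edge, both fully shut. Do not tip the caddy, and leave everything else on the bench where it stands.

Things in the scene. Friction and masses are not known exactly. Their poses are not given: they have to be found in the camera images.
- cupboard: Fixed bench cupboard, alu frame, clear roof, back and sides, facing the robot. Sizes in mm. Origin: on the table, mid door plane; +x into the cupboard, +y to the blue door's side, z up. Outer y -130 to 130, inner width 248; roof z 170 to 178, starting at x 8; back stop (back wall's inner face) x 150. Floor top z 20; it runs on in front as a sill 220 wide out to x -120.
- sill (a point): Point on the sill's top (z 20 mm), 65 mm in front of the door plane, on the cupboard's centre line: where the caddy's origin may be when it is set down there; its back is then 13 mm clear in front of the roof.
- home (a point): Point on the cupboard floor (z 20 mm), 88 mm behind the door plane, on the centre line: where the caddy's origin is when home. The caddy then stands 2 mm off the back stop. The doors clear its tab when its origin is at least 81 mm behind the door plane.
- plain (a joint): White rebated door, hinged at the cupboard's y -120 mm: 0 shut, grows to 2.1 rad as it swings open towards the robot; starts 1.6 to 1.95. Stays where left (hinge friction 0.04 Nm). Leaf 118 long from the hinge, 10 thick (5 either side of the axis), z 24 to 166. If the blue door is shut first, its strip blocks this one.
- flanged (a joint): Blue flanged door, hinged at the cupboard's y +120 mm: 0 shut, grows to 2.1 rad as it swings open towards the robot; starts 1.6 to 1.95. Leaf size and friction as the white door. A red strip 4 thick on the outside reaches 14 mm past its free edge, and lies in the white door's rebate when both are shut.
- plain_hinge (a point): On the white door's hinge axis at the door's top (z 166 mm).
- plain_edge (a point): Top of the white door's free edge, 118 mm from the hinge, mid thickness. The last 17 mm of the leaf are stepped back on the outside (dark rebate). A dark pull handle stands 32 mm off the outside face, 85 mm from the hinge, z 51 to 99 mm; above it the face is bare.
- flanged_hinge (a point): On the blue door's hinge axis at the door's top (z 166 mm).
- flanged_edge (a point): Top of the blue door's free edge, 118 mm from the hinge, mid thickness. Pull handle on the outside as on the white door; above it the face is bare up to the strip, whose inner border is 111 mm from the hinge.
- caddy: Orange caddy, 0.4 to 0.75 kg, base 120 (x) by 100 (y) mm, walls 32 high, four jars fixed in it (tops 74 high). Origin: centre of its underside; tab at -x (overall x -78 to 60), z up. A black handle bar along x, 114 long, 12 wide (y), z 113 to 127, on a post at each end (x +-47 to 57): pinch it across y at its middle.
- handle (a point): Middle of the caddy's handle bar (x 0, z 120 mm).
- tab (a point): In the caddy's black upright pull tab, on its centre line, 60 mm above the caddy's underside. The tab is 20 wide (y), 18 thick (x -78 to -60), up to z 77 mm: pinch it across y with the fingers leaning forward and down, hand outside the cupboard.
- crate: Wooden crate of stamps, 130 x 100, 67 high, bystander; caddy and crate may be on either side of the cupboard. Origin: centre of its underside.
- blue_bottle: Blue bottle, 60 across, 170 high, bystander. Origin: centre of its underside.
- white_bottle: White bottle, 60 across, 160 high, bystander. Origin: centre of its underside.
- dark_jar: Black jar, 60 across, 60 high, bystander in front of the cupboard. Origin: centre of its underside.
- brown_pot: Brown pot, 70 across, 70 high, bystander. Origin: centre of its underside.
- brush: Brush lying on the bench, bystander. Origin: on its underside.
- wax_block: Yellow wax block 90 x 50 x 30, bystander. Origin: centre of its underside.

How it is judged:
By the outcome, as a careful person would: the job done as asked, in the order asked, and still so for the second after the job is handed in, with the robot touching nothing.
It also fails if it takes over 66 s, if anything falls off the work surface, if the arm or the gripper's body presses on something with over 40 N, if the wrist force passes 120 N, or if a joint passes its speed limit or range.

## Working session

There is one attempt and no reset: what is moved stays moved. The work goes in short steps, Python scripts to look and compute and a tool call to move; the robot and the scene stay as the last step left them, time stands still between calls to the robot, and variables do not carry over. Pictures are saved under pics/ and viewed, and the job is handed in when it is done.

Besides the shell and the picture viewer there is one more tool, called after "Request:" as name(argument=value, ...) on one line, values as JSON. send_rows: Moves the arm, as the interface text tells. Its arguments: {"type":"object","properties":{"commands":{"type":"array","items":{"type":"array","items":{"type":"array","items":{"type":"number","minimum":-1,"maximum":1}}}},"jaw":{"type":"number"},"force":{"type":"number"}},"required":["commands"]}

```bash
ls; mkdir -p pics; python3 - <<'E'
from workcell import env
import cv2,numpy as np
for n in("scene","top"):
    p,d=env.grab_frame(n); cv2.imwrite(f"pics/{n}0.png",p[:,:,::-1]); np.save(f"pics/{n}0.npy",d)
    c=env.get_calibration(n); print(n,c)
print(env.state())
E
```

```text
pics
scene {'mtx': array([[423.55022756,   0.        , 281.11897354],
       [  0.        , 423.55022756, 196.24905045],
       [  0.        ,   0.        ,   1.        ]]), 'dist_coeffs': array([-0.11862261,  0.        ,  0.        ,  0.        ,  0.        ]), 'camera_from_world': array([[-9.23710278e-01,  3.83019830e-01,  7.42509802e-03,
         5.29368226e+02],
       [-3.59368357e-01, -8.73060221e-01,  3.29575841e-01,
         1.58539190e+02],
       [ 1.32716640e-01,  3.01764247e-01,  9.44099906e-01,
        -1.18420368e+03],
       [ 0.00000000e+00,  0.00000000e+00,  0.00000000e+00,
         1.00000000e+00]])}
top {'mtx': array([[386.81469791,   0.        , 274.87603865],
       [  0.        , 386.81469791, 208.72565376],
       [  0.        ,   0.        ,   1.        ]]), 'dist_coeffs': array([-0.09395668,  0.        ,  0.        ,  0.        ,  0.        ]), 'camera_from_world': array([[ 1.53084087e-01, -9.88198473e-01,  5.38899095e-03,
        -6.49162131e+01],
       [ 9.61538415e-01,  1.50208166e-01,  2.29959527e-01,
        -5.84039046e+02],
       [-2.28055124e-01, -3.00214223e-02,  9.73185273e-01,
        -1.00250278e+03],
       [ 0.00000000e+00,  0.00000000e+00,  0.00000000e+00,
         1.00000000e+00]])}
{'time_s': 0.1, 'qpos': array([-6.85830679e+01,  1.83466193e+01,  8.96978442e+01, -1.40449106e-03,
        7.20430460e+01, -1.14607207e+00]), 'qvel': array([-0.11044392, -0.11105068, -0.15308454,  0.00409777,  0.02784025,
       -0.07141197]), 'effort': array([ 1.22214806e-03, -4.13332164e+01, -2.32510024e+01,  7.29881390e-02,
        4.21713176e-02, -6.19279535e-05]), 'ee_pos': array([ 220.44667517, -530.55382703,  190.12864607]), 'ee_rot': array([179.72820646,  89.91248037, 112.29164462]), 'force': array([ 0.14985272, -0.35924453, -0.46146364]), 'torque': array([-0.0421099 ,  0.00062386, -0.02864343]), 'gripper_width': 90.73430683707043}
```

View pics/scene0.png

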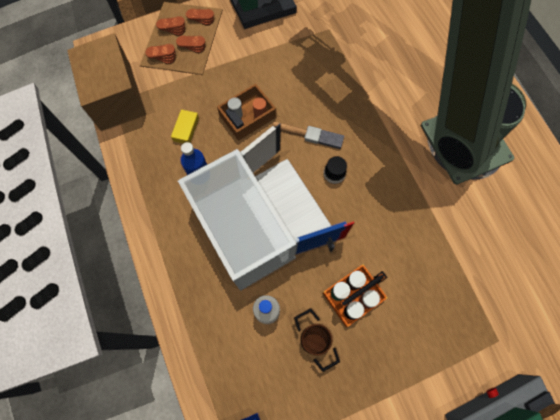

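View pics/top0.png

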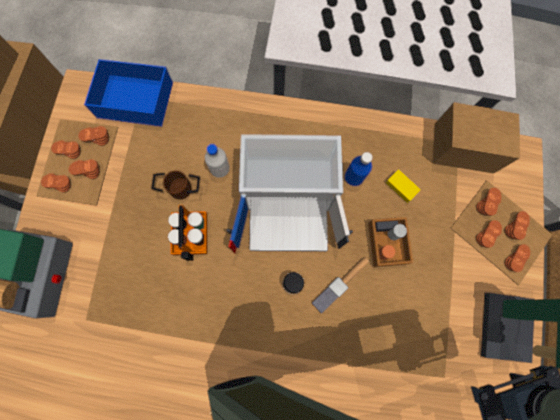

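```bash
cat > h.py <<'E'
from workcell import env
import cv2,numpy as np
from scipy.spatial.transform import Rotation as Rn
def cloud(n,d):
    c=env.get_calibration(n);v,u=np.mgrid[0:420,0:560]
    q=cv2.undistortPoints(np.stack([u,v],-1).reshape(-1,1,2).astype(float),c["mtx"],c["dist_coeffs"]).reshape(420,560,2)
    P=np.stack([q[...,0]*d,-q[...,1]*d,-d],-1)
    T=np.linalg.inv(c["camera_from_world"]); W=P@T[:3,:3].T+T[:3,3]; W[d==0]=np.nan
    return W
def proj(n,X):
    c=env.get_calibration(n);T=c["camera_from_world"];P=np.atleast_2d(X)@T[:3,:3].T+T[:3,3]
    P=P*[1,-1,-1]
    return cv2.projectPoints(P.reshape(-1,1,3),np.zeros(3),np.zeros(3),c["mtx"],c["dist_coeffs"])[0].reshape(-1,2)
E
python3 - <<'E'
from h import *
for n in("scene","top"):
    d=np.load(f"pics/{n}0.npy"); W=cloud(n,d); z=W[...,2]
    img=cv2.imread(f"pics/{n}0.png")
    hm=cv2.applyColorMap(np.uint8(np.clip(np.nan_to_num(z),0,200)*1.27),cv2.COLORMAP_JET)
    a,b=((130,120),(270,240)) if n=="scene" else ((140,110),(290,210))
    x0,y0=(170,110) if n=="scene" else (145,120)
    w,h=(240,250) if n=="scene" else (280,200)
    s=3 if n=="scene" else 2.8
    s=2.35 if n=="scene" else 2.85
    cv2.imwrite(f"pics/{n}0_crop.png",cv2.resize(img[y0:y0+h,x0:x0+w],None,fx=s,fy=s,interpolation=cv2.INTER_CUBIC))
    cv2.imwrite(f"pics/{n}0_h.png",cv2.resize(hm[y0:y0+h,x0:x0+w],None,fx=s,fy=s,interpolation=cv2.INTER_NEAREST))
    print(n,np.nanmedian(z[100:300,150:400]))
E
```

```text
scene 1.7115212517530836
top 3.3227090226477003
```

View pics/top0_crop.png

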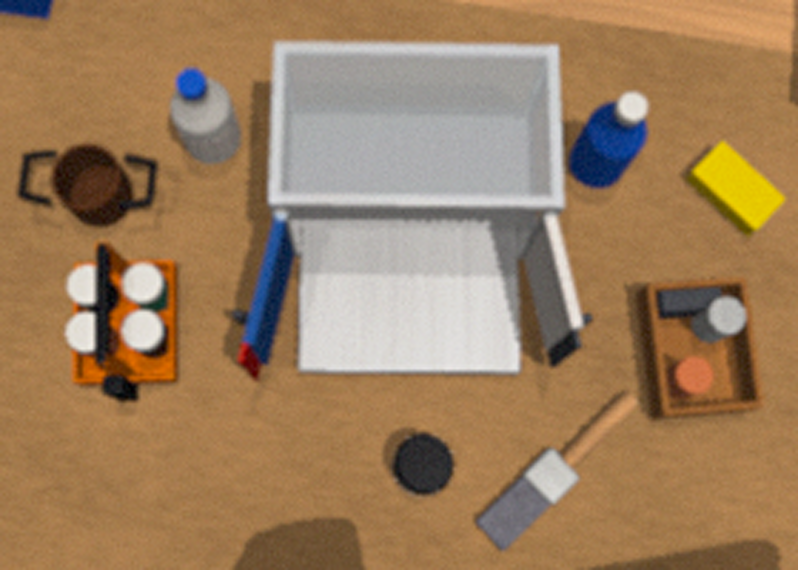

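View pics/top0_h.png

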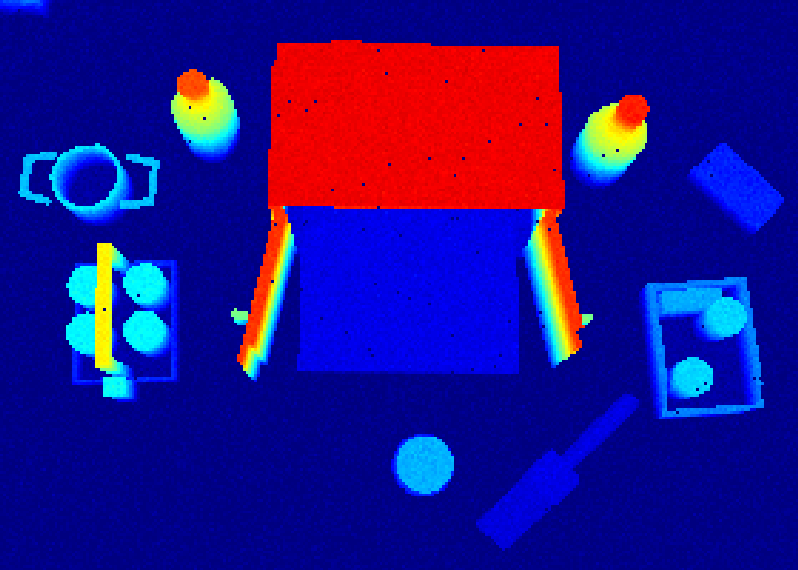

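View pics/scene0_crop.png

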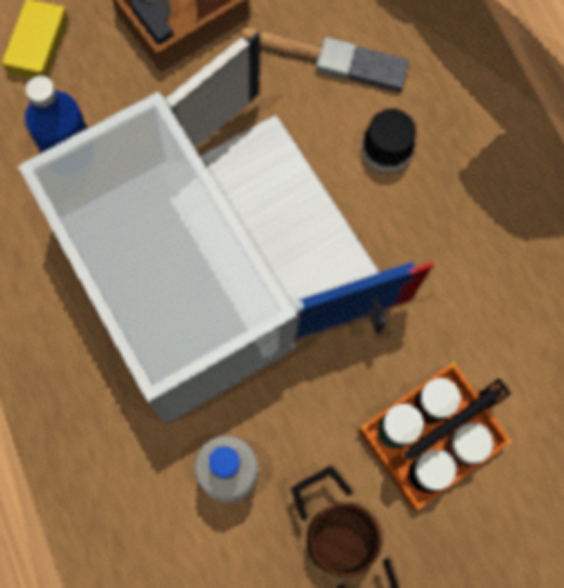

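View pics/scene0_h.png

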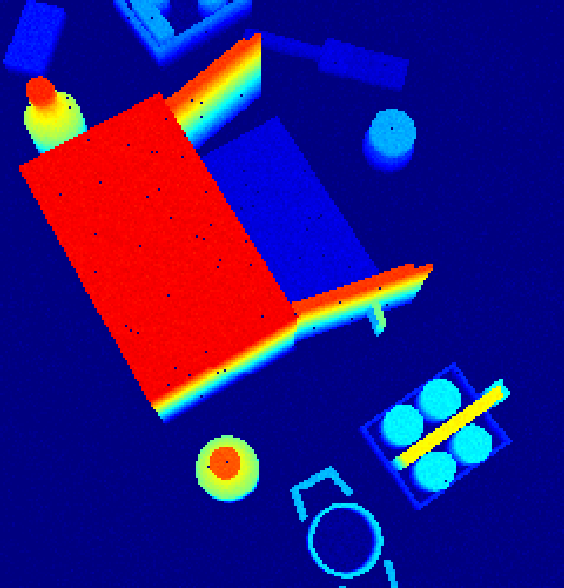

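```bash
cat > meas.py <<'E'
from h import *
def rect(P):
    (c,s,a)=cv2.minAreaRect(P.astype(np.float32)); return np.round(c,1),np.round(s,1),round(a,2)
def trim(P,k=5,r=6):
    from scipy.spatial import cKDTree
    t=cKDTree(P); n=np.array([len(x) for x in t.query_ball_point(P,r)]); return P[n>=k]
E
python3 - <<'E'
from meas import *
for n in("scene","top"):
    W=cloud(n,np.load(f"pics/{n}0.npy")); 
    W=W.reshape(-1,3); W=W[~np.isnan(W[:,0])]
    # region: plan
    x,y,z=W.T
    roof=(z>172)&(z<186)&(x>400)&(x<800)&(abs(y)<300)
    P=W[roof]; print(n,"roof n",len(P),P.mean(0),rect(trim(P[:,:2])), np.percentile(P[:,0],[.5,99.5]),np.percentile(P[:,1],[.5,99.5]))
    sill=(z>15)&(z<27)&(x>300)&(x<700)&(abs(y)<200)
    S=trim(W[sill][:,:2],8,6);print("sill",rect(S),W[sill][:,2].mean())
    for s,nm in((1,'L'),(-1,'R')):
        dm=(z>150)&(z<171.5)&(x<560)&(x>300)&(y*s>30)&(abs(y)<260)
        D=W[dm]; print("door",nm,len(D),rect(trim(D[:,:2],3)) if len(D)>9 else "",D[:,2].mean())
    c=(z>110)&(z<135)&(x<700)&(x>250)&(y>160)
    C=W[c];print("bar",len(C),C.mean(0),rect(trim(C[:,:2],3)))
E
```

```text
scene roof n 8002 [685.60029478   9.06003868 176.96162756] (array([685.7,   3.6]), array([155.1, 262.4]), 8.32) [597.66046011 773.30153905] [-127.73951271  136.3459961 ]
sill (array([494.9, -70. ]), array([318.2, 219.8]), 52.54) 18.992046489960753
door L 263 (array([505.7, 116.6]), array([ 11.1, 107.3]), 86.53) 163.35411129196908
door R 119 (array([ 535.6, -158.1]), array([53.6, 12.5]), 20.46) 162.01232293787191
bar 538 [470.41748765 360.03589183 122.53428049] (array([433.1, 389.1]), array([188.6, 644.7]), 42.18)
top roof n 5843 [6.84475078e+02 6.29319289e-01 1.79061778e+02] (array([693. , -34.8]), array([157.5, 334.6]), 8.16) [598.77324704 772.80061559] [-135.57768056  133.26263948]
sill (array([491.2, -49.2]), array([352.4, 263. ]), 12.98) 20.66340096462411
door L 196 (array([505.9, 114.3]), array([ 10.7, 107.7]), 85.9) 165.09207795601264
door R 101 (array([ 535.7, -161.1]), array([52.5, 10.7]), 20.35) 164.08716805858032
bar 693 [436.81428602 433.83184153 123.12643631] (array([444.3, 403.5]), array([203.9, 645.6]), 36.66)
```

```bash
python3 - <<'E'
from meas import *
def big(W,m):
    k,l,st,_=cv2.connectedComponentsWithStats(m.astype(np.uint8)); i=1+np.argmax(st[1:,4]); return W[l==i]
def pca(P):
    c=P.mean(0);u,s,v=np.linalg.svd(P-c,full_matrices=False);d=v[0];return c,np.degrees(np.arctan2(d[1],d[0]))%180
for n in("scene","top"):
    W=cloud(n,np.load(f"pics/{n}0.npy")); x,y,z=np.moveaxis(np.nan_to_num(W),-1,0)
    g=(x>250)&(x<850)&(abs(y)<500)
    P=big(W,g&(z>172)&(z<186)); r=rect(P[:,:2]);print(n,"roof",r,cv2.boxPoints((r[0],r[1],r[2])).round(1).tolist(),P[:,2].mean())
    P=big(W,g&(z>14)&(z<26));r=rect(P[:,:2]);print("sill",r,cv2.boxPoints((r[0],r[1],r[2])).round(1).tolist())
    P=big(W,g&(z>157)&(z<171.5)&(x<600)&(y>30)&(y<200)); print("blue",rect(P[:,:2]),pca(P[:,:2]),len(P),P[:,2].mean())
    P=big(W,g&(z>157)&(z<171.5)&(x<600)&(y<-30)); print("white",rect(P[:,:2]),pca(P[:,:2]),len(P),P[:,2].mean())
    P=big(W,g&(z>110)&(z<135)&(x<600)&(y>150)&(y<300)); print("bar",rect(P[:,:2]),pca(P[:,:2]),len(P),P[:,2].mean())
    P=big(W,g&(z>24)&(z<40)&(x<600)&(y>150)&(y<300)); print("wall",rect(P[:,:2]),len(P))
    m=g&(z>5)&(x<600)&(y>150)&(y<330); P=W[m]
    print("caddy all", rect(trim(P[:,:2])))
    for nm,x0,x1,y0,y1 in(("jar",350,470,-100,80),):
        P=big(W,g&(z>50)&(z<70)&(x>x0)&(x<x1)&(y>y0)&(y<y1));print(nm,P[:,:2].mean(0))
E
```

```text
scene roof (array([685.7,   3.6]), array([155.1, 262.4]), 8.32) [[590.0, 122.19999694824219], [628.0, -137.39999389648438], [781.4000244140625, -115.0], [743.4000244140625, 144.60000610351562]] 176.96224484345308
sill (array([534.8, -19.6]), array([102.2, 215.3]), 8.07) [[469.1000061035156, 79.80000305175781], [499.29998779296875, -133.39999389648438], [600.5, -119.0], [570.2999877929688, 94.19999694824219]]
blue (array([521.2, 116. ]), array([ 11.9, 136.8]), 86.48) (array([526.17448719, 115.82047849]), np.float64(175.9752029019193)) 304 164.7301399580791
white (array([ 556.1, -150.6]), array([97.2, 12.9]), 19.69) (array([ 558.5845931 , -148.10949172]), np.float64(19.83573372270512)) 192 163.9209456838153
bar (array([489.1, 263.6]), array([115.6,  12.4]), 11.03) (array([492.43022589, 264.07600966]), np.float64(11.28894648451175)) 295 125.77874518870904
wall (array([491.2, 250.5]), array([123.2,  77. ]), 12.02) 199
caddy all (array([509.5, 266.9]), array([196.2, 102.1]), 10.46)
jar [397.73903001 -50.66309741]
top roof (array([687.8,   1.6]), array([157.5, 261.1]), 8.16) [[591.29998779
[... 268 characters left out ...]
78], [670.4000244140625, -125.5999984741211], [636.5999755859375, 118.80000305175781]]
blue (array([524.3, 112.8]), array([ 16.2, 144.4]), 88.28) (array([526.9740978 , 112.66455722]), np.float64(175.9504276734578)) 242 166.17633204953202
white (array([ 555.3, -153.6]), array([94.5, 11.1]), 20.81) (array([ 557.37713586, -151.97075212]), np.float64(19.31160618174232)) 165 165.8895939996163
bar (array([490. , 259.7]), array([113.5,  13.1]), 11.37) (array([487.20057677, 258.06126597]), np.float64(10.622743246707387)) 249 125.85082285181058
wall (array([487.6, 231.7]), array([137.7,  48.3]), 10.95) 185
caddy all (array([507.3, 260.4]), array([193. , 106.8]), 10.07)
jar [396.69885686 -54.23764385]
```

```bash
cat > plan.py <<'E'
from h import *
import json,os
F="cmd.json"
def Rdown(h):  # tool x down, z heading h deg
    z=np.array([np.cos(np.radians(h)),np.sin(np.radians(h)),0]);x=np.array([0,0,-1.]);return np.stack([x,np.cross(z,x),z],1)
def Rlean(yaw,a,s=-1): # fingers heading yaw, a deg below horizontal, z along s*left
    c,si=np.cos(np.radians(yaw)),np.sin(np.radians(yaw));A=np.radians(a)
    x=np.array([np.cos(A)*c,np.cos(A)*si,-np.sin(A)]);z=s*np.array([-si,c,0]);return np.stack([x,np.cross(z,x),z],1)
def load():
    j=json.load(open(F));return np.array(j["p"]),np.array(j["R"])
def save(p,R): json.dump({"p":list(map(float,p)),"R":np.asarray(R).tolist()},open(F,"w"))
if not os.path.exists(F):
    s=env.state();R=Rn.from_euler("xyz",s["ee_rot"],degrees=True).as_matrix();print("heading",np.degrees(np.arctan2(R[1,2],R[0,2])))
    save([220.633,-531.005,190.876],Rdown(np.degrees(np.arctan2(R[1,2],R[0,2]))))
def row(p,R):
    p0,R0=load();d=R0.T@(np.asarray(p)-p0)/100;w=Rn.from_matrix(R0.T@R).as_rotvec()/(2*np.pi)
    r=[round(float(v),3) for v in d]+[round(float(v),4) for v in w];return r
def rows(wps):
    """wps: list of (p,R,n) ; interpolates n rows to each from previous"""
    p0,R0=load();P,Q=p0,R0;out=[]
    for p,R,n in wps:
        p=np.asarray(p,float);w=Rn.from_matrix(Q.T@R).as_rotvec()
        for k in range(1,n+1):
            f=k/n;out.append(row(P+f*(p-P),Q@Rn.from_rotvec(f*w).as_matrix()))
        P,Q=p,R
    print(len(out));print(json.dumps(out).replace(" ",""));return out
def done(r):  # update commanded pose by last row sent
    p0,R0=load();p=p0+R0@np.array(r[:3])*100;R=R0@Rn.from_rotvec(np.array(r[3:])*2*np.pi).as_matrix();save(p,R)
    s=env.state();Rm=Rn.from_euler("xyz",s["ee_rot"],degrees=True).as_matrix()
    print("t",round(s["time_s"],2),"cmd",p.round(1),"meas",s["ee_pos"].round(1),"angerr",np.degrees(Rn.from_matrix(R.T@Rm).magnitude()).round(2),"q",s["qpos"].round(1),"F",s["force"].round(1),"w",round(s["gripper_width"],1))
    print(json.dumps({"q":list(s["qpos"]),"p":list(s["ee_pos"]),"R":list(s["ee_rot"])}),file=open("log.jsonl","a"))
# cupboard frame
CY=8.2; C0=np.array([603.0,-9.4,0]); RC=Rn.from_euler("z",CY,degrees=True).as_matrix()
def cw(x,y,z): return C0+RC@np.array([x,y,z])
E
python3 - <<'E'
from plan import *
s=env.state()
done([0]*6)
R=Rdown(-79)
rows([([489.5,261.6,255],R,16)])
E
```

```text
heading -67.43656151720295
t 0.1 cmd [ 220.6 -531.   190.9] meas [ 220.4 -530.6  190.1] angerr 0.09 q [-68.6  18.3  89.7  -0.   72.   -1.1] F [ 0.1 -0.4 -0.5] w 90.7
16
[[-0.04,0.345,-0.393,0.002,0.0,0.0],[-0.08,0.691,-0.786,0.004,0.0,0.0],[-0.12,1.036,-1.179,0.006,0.0,0.0],[-0.16,1.381,-1.572,0.008,0.0,0.0],[-0.2,1.726,-1.965,0.01,0.0,0.0],[-0.24,2.072,-2.358,0.012,0.0,0.0],[-0.281,2.417,-2.751,0.0141,0.0,0.0],[-0.321,2.762,-3.144,0.0161,0.0,0.0],[-0.361,3.107,-3.537,0.0181,0.0,0.0],[-0.401,3.453,-3.93,0.0201,0.0,0.0],[-0.441,3.798,-4.323,0.0221,0.0,0.0],[-0.481,4.143,-4.716,0.0241,0.0,0.0],[-0.521,4.488,-5.109,0.0261,0.0,0.0],[-0.561,4.834,-5.502,0.0281,0.0,0.0],[-0.601,5.179,-5.895,0.0301,0.0,0.0],[-0.641,5.524,-6.288,0.0321,0.0,0.0]]
```

Request:
send_rows(commands=[[[-0.05,0.395,-0.45,0,0,0],[-0.09,0.79,-0.9,0,0,0]]], jaw=-1, force=45)

```text
time_s: 0.35
ee_pos: [259.2, -416.3, 199.2]
ee_rot: [168.2, 89.9, 100.7]
force: [0.9, 0.6, 0.9]
gripper_width: 91.4
```

Request:
send_rows(commands=[[[-0.05,0.395,-0.45,0,0,0],[-0.09,0.79,-0.9,0,0,0]]])

```text
time_s: 0.6
ee_pos: [297.7, -302.2, 208.7]
ee_rot: [127.9, 90.0, 60.4]
force: [0.7, -0.4, -0.0]
gripper_width: 91.5
```

Request:
send_rows(commands=[[[-0.05,0.395,-0.45,0,0,0],[-0.09,0.79,-0.9,0,0,0]]])

```text
time_s: 0.85
ee_pos: [336.0, -188.9, 217.9]
ee_rot: [61.3, 90.0, -6.1]
force: [0.6, 1.0, 0.2]
gripper_width: 91.4
```

Request:
send_rows(commands=[[[-0.05,0.395,-0.45,0,0,0],[-0.09,0.79,-0.9,0,0,0]]])

```text
time_s: 1.1
ee_pos: [374.5, -75.5, 227.0]
ee_rot: [40.8, 90.0, -26.7]
force: [1.1, -0.3, 0.2]
gripper_width: 91.4
```

Request:
send_rows(commands=[[[-0.05,0.395,-0.45,0,0,0],[-0.09,0.79,-0.9,0,0,0]]])

```text
time_s: 1.35
ee_pos: [412.9, 38.1, 235.9]
ee_rot: [25.2, 90.0, -42.2]
force: [0.3, -0.1, -0.4]
gripper_width: 91.0
```

Request:
send_rows(commands=[[[-0.05,0.395,-0.45,0,0,0],[-0.09,0.79,-0.9,0,0,0]]])

```text
time_s: 1.6
ee_pos: [451.3, 151.5, 244.8]
ee_rot: [-14.5, 90.0, -81.9]
force: [0.2, -0.2, 0.7]
gripper_width: 91.2
```

```bash
python3 - <<'E'
from plan import *
for i in range(6): 
    p0,R0=load();save(p0+R0@np.array([-9,79,-90.]),R0)
done([0]*6)
rows([([489.5,261.6,200],Rdown(-79),3),([489.5,261.6,101],Rdown(-79),4)])
E
```

```text
t 1.6 cmd [451.1 149.5 244.9] meas [451.3 151.5 244.8] angerr 0.04 q [17.2  7.5 96.3 -0.  76.3 84.6] F [ 0.2 -0.2  0.7] w 91.2
7
[[0.15,0.261,-0.296,0.0107,0.0,0.0],[0.299,0.523,-0.592,0.0214,0.0,0.0],[0.449,0.784,-0.888,0.0321,0.0,0.0],[0.696,0.784,-0.888,0.0321,0.0,0.0],[0.944,0.784,-0.888,0.0321,0.0,0.0],[1.191,0.784,-0.888,0.0321,0.0,0.0],[1.439,0.784,-0.888,0.0321,0.0,0.0]]
```

Request:
send_rows(commands=[[[0.15,0.26,-0.3,0.0107,0,0],[0.3,0.52,-0.59,0.0214,0,0],[0.45,0.784,-0.888,0.0321,0,0],[0.7,0.784,-0.888,0.0321,0,0],[0.9,0.784,-0.888,0.0321,0,0],[0.9,0.784,-0.888,0.0321,0,0]]])

```text
time_s: 2.35
ee_pos: [488.1, 261.0, 152.9]
ee_rot: [-72.7, 89.7, -151.7]
force: [0.8, 0.6, -0.1]
gripper_width: 91.0
```

```bash
python3 - <<'E'
from plan import *
done([0.9, 0.784, -0.888, 0.0321, 0, 0])
p,d=env.grab_frame("top"); cv2.imwrite("pics/top1.png",cv2.resize(p[150:300,120:320,::-1],None,fx=4,fy=4))
p,d=env.grab_frame("scene"); cv2.imwrite("pics/scene1.png",cv2.resize(p[230:350,270:430,::-1],None,fx=5,fy=5))
E
```

```text
t 2.35 cmd [489.5 261.6 154.9] meas [488.1 261.  152.9] angerr 0.27 q [ 27.   18.1  95.7  -0.   66.5 105.9] F [ 0.8  0.6 -0.1] w 91.0
```

View pics/top1.png

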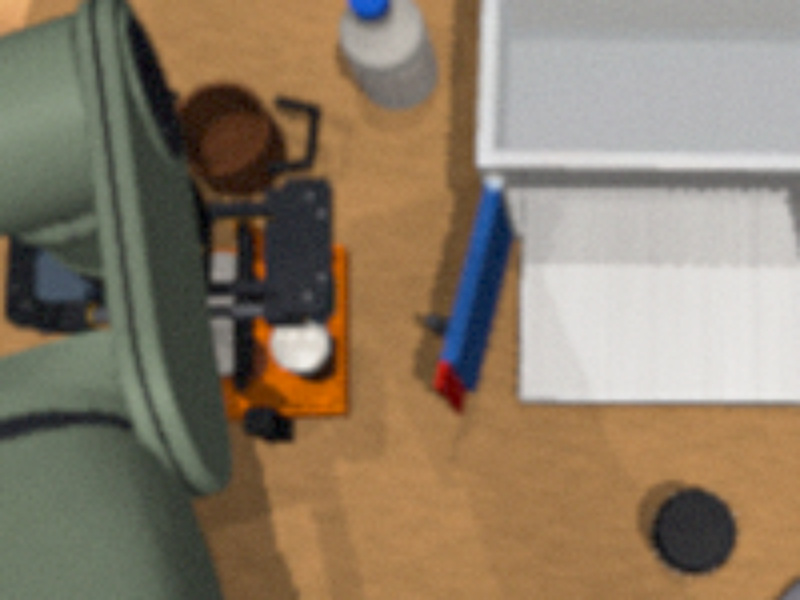

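View pics/scene1.png

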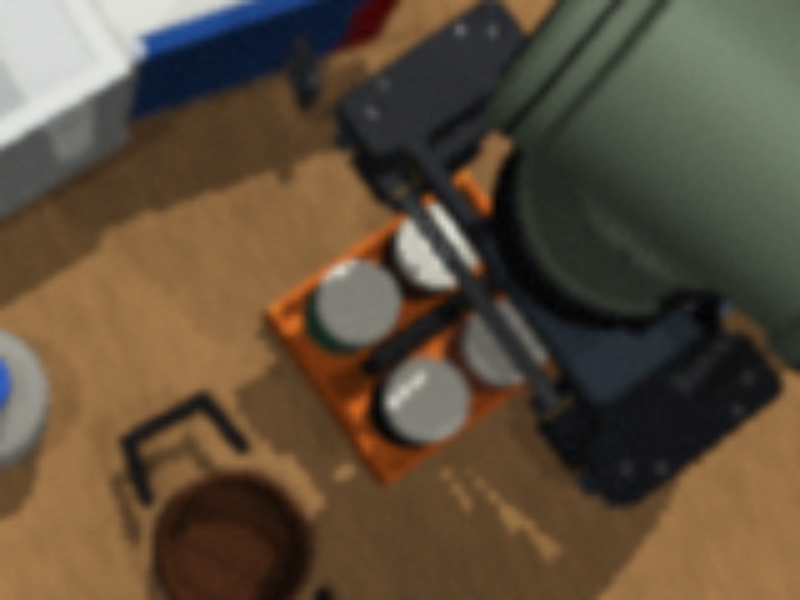

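Request:
send_rows(commands=[[[0.2,0,0,0,0,0],[0.4,0,0,0,0,0],[0.52,0,0,0,0,0],[0.52,0,0,0,0,0]]])

```text
time_s: 2.95
ee_pos: [489.4, 261.5, 102.8]
ee_rot: [-63.3, 90.0, -142.3]
force: [-0.3, -0.3, 0.5]
gripper_width: 91.2
```

Request:
send_rows(commands=[[[0,0,0,0,0,0],[0,0,0,0,0,0],[0,0,0,0,0,0],[0,0,0,0,0,0],[0,0,0,0,0,0],[0,0,0,0,0,0]]], jaw=1, force=45)

```text
time_s: 3.7
ee_pos: [489.5, 261.6, 102.8]
ee_rot: [12.1, 90.0, -66.9]
force: [0.1, -0.1, 0.5]
gripper_width: 34.0
```

```bash
python3 - <<'E'
from plan import *
done([0.52,0,0,0,0,0])
E
```

```text
t 3.7 cmd [489.5 261.6 102.9] meas [489.5 261.6 102.8] angerr 0.01 q [ 26.9  20.6  99.8  -0.   59.6 105.9] F [ 0.1 -0.1  0.5] w 34.0
```

Request:
send_rows(commands=[[[0,0,0,0,0,0],[0,0,0,0,0,0],[0,0,0,0,0,0],[0,0,0,0,0,0]]])

```text
time_s: 4.2
ee_pos: [489.6, 261.0, 102.8]
ee_rot: [-5.7, 89.9, -84.7]
force: [0.5, -3.8, 1.2]
gripper_width: 10.2
```

Request:
send_rows(commands=[[[-0.05,0,0,0,0,0],[-0.2,0,0,0,0,0],[-0.45,0,0,0,0,0],[-0.75,0,0,0,0,0],[-1,0,0,0,0,0]]])

```text
time_s: 4.82
ee_pos: [489.3, 262.0, 204.4]
ee_rot: [146.2, 89.9, 67.3]
force: [0.6, 0.8, -6.7]
gripper_width: 10.0
```

```bash
python3 - <<'E'
from plan import *
done([-1,0,0,0,0,0])
R=Rdown(CY-90)
# target drop: bar above underside; current grasp: TCP 102.9 when caddy on table
z0=102.9
t=cw(-66,0,z0+20); print("drop TCP",t)
print(row(t+[0,0,92],R), row(t+[0,0,80],R))
E
```

```text
t 4.83 cmd [489.5 261.6 202.9] meas [489.3 262.  204.4] angerr 0.05 q [ 27.   16.   91.    0.   73.  105.9] F [ 0.6  0.8 -6.7] w 10.0
drop TCP [537.67476876 -18.81350962 122.9       ]
[-0.12, -0.062, 2.845, 0.0078, 0.0, 0.0] [-0.0, -0.062, 2.845, 0.0078, 0.0, 0.0]
```

Request:
send_rows(commands=[[[-0.35,0,0,0,0,0],[-0.65,0,0.1,0,0,0],[-0.9,0,0.3,0,0,0],[-0.95,0,0.6,0,0,0],[-0.95,0,0.95,0.003,0,0]]])

```text
time_s: 5.45
ee_pos: [507.5, 168.3, 298.9]
ee_rot: [128.6, 89.9, 48.5]
force: [0.6, 1.4, -8.1]
gripper_width: 9.8
```

```bash
python3 - <<'E'
from plan import *
done([-0.95, 0, 0.95, 0.003, 0, 0])
R=Rdown(CY-90)
t=cw(-66,0,122.9)
print(row(t+[0,0,175],R))
E
```

```text
t 5.45 cmd [507.6 168.4 297.9] meas [507.5 168.3 298.9] angerr 0.1 q [17.1 11.8 83.3  0.  84.9 97.1] F [ 0.6  1.4 -8.1] w 9.8
[-0.0, -0.027, 1.896, 0.0048, 0.0, 0.0]
```

Request:
send_rows(commands=[[[0,0,0.35,0.001,0,0],[0,0,0.7,0.002,0,0],[0,0,0.98,0.003,0,0]]])

```text
time_s: 5.82
ee_pos: [524.2, 70.7, 298.1]
ee_rot: [-83.6, 90.0, -164.8]
force: [0.3, -0.0, -6.9]
gripper_width: 10.0
```

```bash
python3 - <<'E'
from plan import *
done([0, 0, 0.98, 0.003, 0, 0])
R=Rdown(CY-90)
t=cw(-66,0,122.9)
print(row(t+[0,0,175],R))
print(row(t+[0,0,75],R))
E
```

```text
t 5.83 cmd [524.5  71.8 297.9] meas [524.2  70.7 298.1] angerr 0.04 q [ 6.4 11.3 84.  -0.  84.7 87.6] F [ 0.3 -0.  -6.9] w 10.0
[-0.0, -0.009, 0.916, 0.0018, 0.0, 0.0]
[1.0, -0.009, 0.916, 0.0018, 0.0, 0.0]
```

Request:
send_rows(commands=[[[0,0,0.35,0.001,0,0],[0,0,0.7,0.0018,0,0],[0,-0.009,0.9,0.0018,0,0],[0.15,-0.009,0.916,0.0018,0,0],[0.4,-0.009,0.916,0.0018,0,0],[0.6,-0.009,0.916,0.0018,0,0],[0.7,-0.009,0.916,0.0018,0,0]]])

```text
time_s: 6.7
ee_pos: [537.3, -17.4, 227.1]
ee_rot: [-160.0, 89.9, 118.2]
force: [-0.8, -0.3, 0.6]
gripper_width: 0.5
```

```bash
python3 - <<'E'
from plan import *
done([0.7, -0.009, 0.916, 0.0018, 0, 0])
R=Rdown(CY-90)
t=cw(-66,0,122.9)
print(row(t,R))
p,d=env.grab_frame("top"); cv2.imwrite("pics/top2.png",cv2.resize(p[120:290,200:390,::-1],None,fx=3.5,fy=3.5))
p,d=env.grab_frame("scene"); cv2.imwrite("pics/scene2.png",cv2.resize(p[100:310,170:400,::-1],None,fx=2.8,fy=2.8))
E
```

```text
t 6.7 cmd [537.7 -18.8 227.9] meas [537.3 -17.4 227.1] angerr 0.09 q [-3.1 13.7 90.9  0.1 75.5 78.6] F [-0.8 -0.3  0.6] w 0.5
[1.05, -0.0, -0.0, -0.0, 0.0, 0.0]
```

View pics/scene2.png

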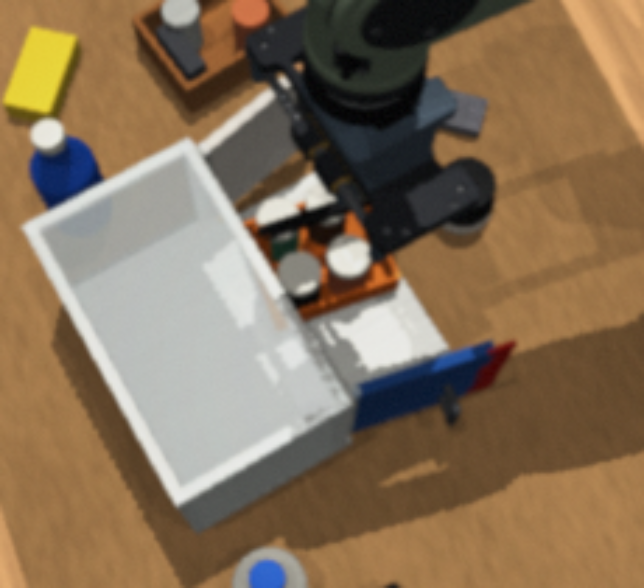

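View pics/top2.png

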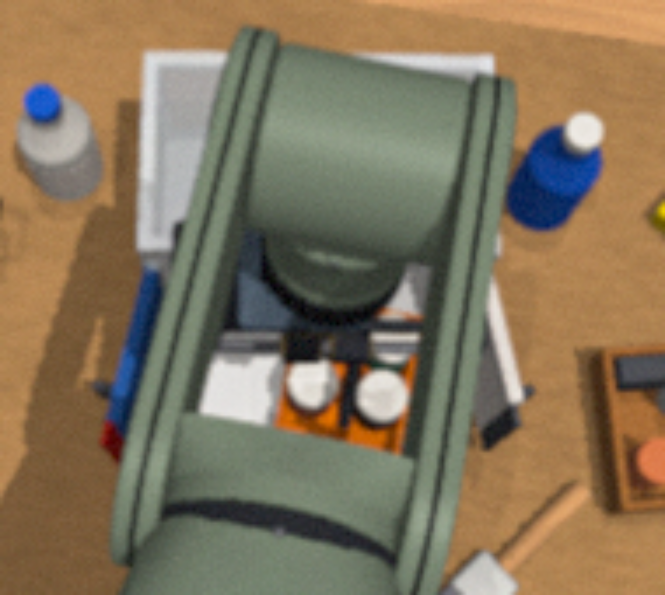

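Request:
send_rows(commands=[[[-0.3,0,0,0,0,0],[-0.5,0,-0.4,0,0,0],[-0.5,0.3,-0.9,0,0,0],[-0.5,0.8,-0.98,0,0,0]]], jaw=-1)

```text
time_s: 7.3
ee_pos: [603.1, 93.1, 280.9]
ee_rot: [104.0, 89.7, 22.4]
force: [0.4, -0.0, 0.7]
gripper_width: 37.5
```

```bash
python3 - <<'E'
from plan import *
done([-0.5, 0.8, -0.98, 0, 0, 0])
E
```

```text
t 7.3 cmd [602.9  89.6 277.9] meas [603.1  93.1 280.9] angerr 0.34 q [ 7.7 19.2 75.5  0.1 85.  89.2] F [ 0.4 -0.   0.7] w 37.5
```

```bash
python3 - <<'E'
from plan import *
p,d=env.grab_frame("top"); np.save("pics/top3.npy",d); cv2.imwrite("pics/top3.png",cv2.resize(p[120:290,200:390,::-1],None,fx=3.5,fy=3.5))
p,d=env.grab_frame("scene"); np.save("pics/scene3.npy",d);cv2.imwrite("pics/scene3.png",cv2.resize(p[100:310,170:400,::-1],None,fx=2.8,fy=2.8))
E
```

```text
(no output)
```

View pics/scene3.png

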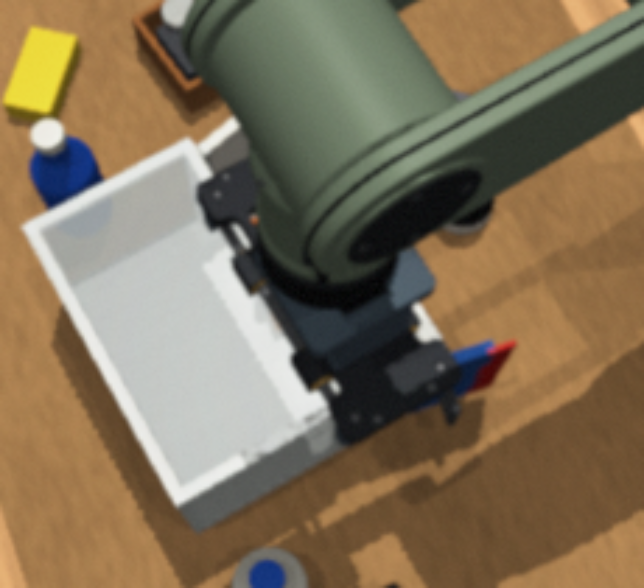

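View pics/top3.png

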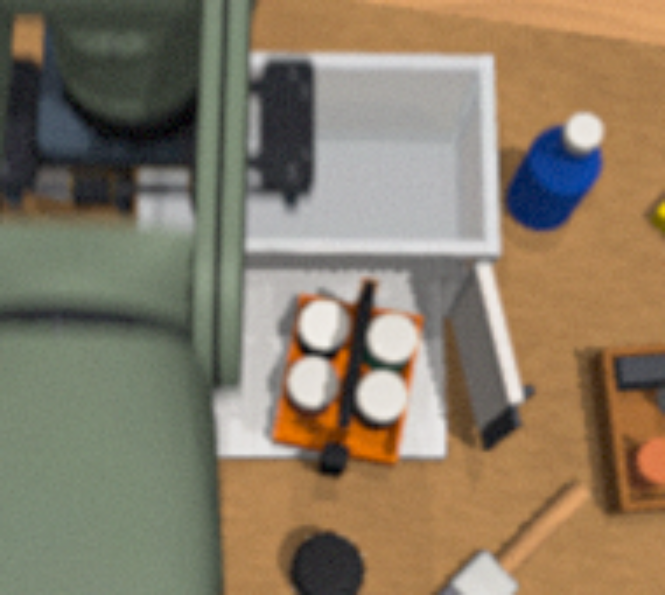

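```bash
python3 - <<'E'
from meas import *
from plan import *
W=cloud("top",np.load("pics/top3.npy")); x,y,z=np.moveaxis(np.nan_to_num(W),-1,0)
img=cv2.imread("pics/top3.png")
g=(x>400)&(x<640)&(y>-150)&(y<40)
def big(W,m):
    k,l,st,_=cv2.connectedComponentsWithStats(m.astype(np.uint8)); i=1+np.argmax(st[1:,4]); return W[l==i]
def loc(c): return (RC.T@(np.r_[c,0]-C0))[:2].round(1)
B=big(W,g&(z>136)&(z<156)); r=rect(B[:,:2]);print("bar",r,loc(r[0]),np.percentile(B[:,2],[5,50,95]),len(B))
c=B.mean(0);u,s,v=np.linalg.svd(B-c);print("dir",v[0], np.degrees(np.arctan2(v[0][1],v[0][0])))
m=g&(z>86)&(z<100);k,l,st,ce=cv2.connectedComponentsWithStats(m.astype(np.uint8))
for i in range(1,k):
    if st[i,4]>20: P=W[l==i];print("jar/tab",st[i,4],P.mean(0).round(1),loc(P.mean(0)[:2]))
m=g&(z>46)&(z<58);P=W[m];r=rect(trim(P[:,:2]));print("walls",r,loc(r[0]),np.median(P[:,2]))
E
```

```text
bar (array([548.8, -47.4]), array([ 12.1, 113.8]), 87.74) [-59.1 -29.9] [143.39338453 147.63504163 150.17492698] 212
dir [-0.99928619  0.03712803 -0.00697305] 177.87217985722305
jar/tab 31 [ 588.5 -136.2   92.7] [ -32.4 -123.5]
jar/tab 160 [578.  -21.4  94.6] [-26.5  -8.3]
jar/tab 162 [576.3 -75.4  94.9] [-35.8 -61.5]
jar/tab 164 [532.6 -19.6  94.8] [-71.1  -0.1]
jar/tab 161 [530.5 -73.6  94.7] [-80.9 -53.2]
jar/tab 55 [480.3 -44.2  96.4] [-126.4  -17. ]
walls (array([549.3, -47.4]), array([100. , 120.7]), 87.87) [-58.6 -30. ] 52.880708878418886
```

```bash
python3 - <<'E'
from plan import *
R=Rdown(-92.2)
print(row([548.3,-46.2,245],R)); save
p0,R0=load()
# two calls: first half move
print(row([575,20,255],R0))
E
```

```text
[0.329, -0.734, 1.266, 0.0289, 0.0, 0.0]
[0.229, -0.376, 0.649, 0.0, 0.0, 0.0]
```

Request:
send_rows(commands=[[[0.1,-0.2,0.35,0.01,0,0],[0.2,-0.45,0.7,0.0289,0,0],[0.3,-0.7,0.98,0.0289,0,0]]], jaw=-1, force=60)

```text
time_s: 7.78
ee_pos: [546.8, -18.6, 248.5]
ee_rot: [82.0, 89.9, -10.3]
force: [-0.1, 0.6, 1.1]
gripper_width: 75.7
```

```bash
python3 - <<'E'
from plan import *
done([0.3, -0.7, 0.98, 0.0289, 0, 0])
R=Rdown(-92.2)
print(row([548.3,-46.2,170],R),row([548.3,-46.2,122],R))
E
```

```text
t 7.78 cmd [547.6 -17.4 247.9] meas [546.8 -18.6 248.5] angerr 0.1 q [-3.1 14.  87.5 -0.  78.5 89.1] F [-0.1  0.6  1.1] w 75.7
[0.779, 0.018, 0.288, -0.0, 0.0, 0.0] [1.259, 0.018, 0.288, -0.0, 0.0, 0.0]
```

Request:
send_rows(commands=[[[0.1,0.018,0.2,0,0,0],[0.35,0.018,0.288,0,0,0],[0.6,0.018,0.288,0,0,0],[0.78,0.018,0.288,0,0,0]]])

```text
time_s: 8.28
ee_pos: [548.8, -46.3, 169.1]
ee_rot: [135.0, 90.0, 42.8]
force: [-0.1, 0.4, 0.2]
gripper_width: 91.3
```

Request:
send_rows(commands=[[[0.2,0,0,0,0,0],[0.4,0,0,0,0,0],[0.48,0,0,0,0,0],[0.48,0,0,0,0,0]]])

```text
time_s: 8.78
ee_pos: [548.6, -46.2, 121.8]
ee_rot: [-146.4, 90.0, 121.4]
force: [-0.1, 0.3, 0.4]
gripper_width: 91.0
```

Request:
send_rows(commands=[[[0,0,0,0,0,0],[0,0,0,0,0,0],[0,0,0,0,0,0],[0,0,0,0,0,0],[0,0,0,0,0,0],[0,0,0,0,0,0],[0,0,0,0,0,0],[0,0,0,0,0,0],[0,0,0,0,0,0],[0,0,0,0,0,0],[0,0,0,0,0,0]]], jaw=1, force=60)

```text
time_s: 10.15
ee_pos: [548.4, -46.8, 122.1]
ee_rot: [20.0, 89.9, -72.2]
force: [-1.2, -3.6, 2.5]
gripper_width: 10.4
```

```bash
python3 - <<'E'
from plan import *
done([0.78, 0.018, 0.288, 0, 0, 0]);done([.48,0,0,0,0,0])
p,d=env.grab_frame("scene"); np.save("pics/scene4.npy",d);cv2.imwrite("pics/scene4.png",cv2.resize(p[100:310,170:400,::-1],None,fx=2.8,fy=2.8))
R=Rdown(CY-90)
t=cw(-66,0,0)
print(row([548.3,-46.2,134],Rdown(-92.2)),row(t+[0,0,134],R),row(t+[0,0,121],R))
E
```

```text
t 10.15 cmd [548.3 -46.2 169.9] meas [548.4 -46.8 122.1] angerr 0.06 q [-6.  19.1 98.9 -0.1 61.9 86.2] F [-1.2 -3.6  2.5] w 10.4
t 10.15 cmd [548.3 -46.2 121.9] meas [548.4 -46.8 122.1] angerr 0.06 q [-6.  19.1 98.9 -0.1 61.9 86.2] F [-1.2 -3.6  2.5] w 10.4
[-0.121, 0.0, -0.0, -0.0, 0.0, 0.0] [-0.121, -0.117, -0.27, -0.0289, 0.0, 0.0] [0.009, -0.117, -0.27, -0.0289, 0.0, 0.0]
```

View pics/scene4.png

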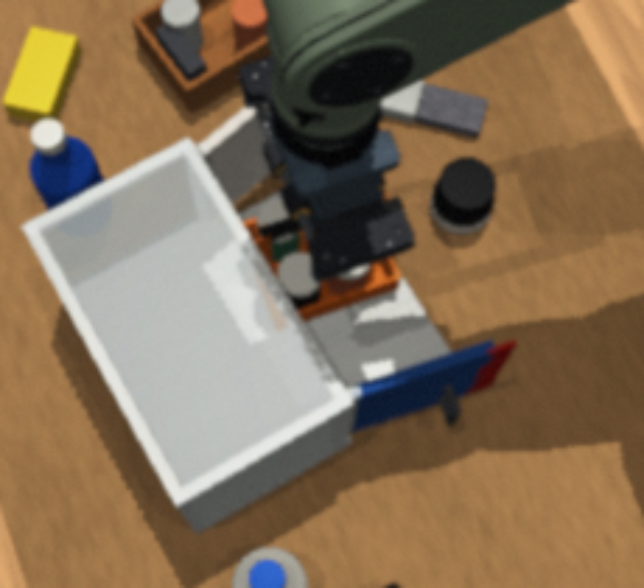

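Request:
send_rows(commands=[[[-0.04,0,0,0,0,0],[-0.08,0,0,0,0,0],[-0.12,0,0,0,0,0],[-0.12,-0.01,-0.02,-0.003,0,0],[-0.12,-0.03,-0.06,-0.008,0,0],[-0.12,-0.05,-0.11,-0.013,0,0],[-0.12,-0.07,-0.16,-0.018,0,0],[-0.12,-0.09,-0.21,-0.0235,0,0],[-0.12,-0.11,-0.25,-0.027,0,0],[-0.12,-0.117,-0.27,-0.0289,0,0],[-0.12,-0.117,-0.27,-0.0289,0,0]]])

```text
time_s: 11.58
ee_pos: [537.7, -18.7, 133.9]
ee_rot: [27.0, 90.0, -54.8]
force: [0.5, -0.5, -7.2]
gripper_width: 10.4
```

```bash
python3 - <<'E'
from plan import *
done([-0.12, -0.117, -0.27, -0.0289, 0, 0])
E
```

```text
t 11.57 cmd [537.6 -18.8 133.9] meas [537.7 -18.7 133.9] angerr 0.02 q [-3.2 17.5 99.6 -0.  62.9 78.6] F [ 0.5 -0.5 -7.2] w 10.4
```

Holding well. Lower gently, feel for the sill, then release.

Request:
send_rows(commands=[[[0.03,0,0,0,0,0],[0.06,0,0,0,0,0],[0.09,0,0,0,0,0],[0.11,0,0,0,0,0],[0.12,0,0,0,0,0],[0.12,0,0,0,0,0]]])

```text
time_s: 12.32
ee_pos: [537.7, -18.9, 121.9]
ee_rot: [15.3, 90.0, -66.5]
force: [-0.6, 1.0, -6.5]
gripper_width: 10.1
```

Request:
send_rows(commands=[[[0.007,0,0,0,0,0],[0.014,0,0,0,0,0],[0.014,0,0,0,0,0]]])

```text
time_s: 12.7
ee_pos: [537.8, -19.3, 121.6]
ee_rot: [35.2, 89.9, -46.6]
force: [-3.7, -3.1, 4.6]
gripper_width: 10.2
```

Request:
send_rows(commands=[[[-0.005,0,0,0,0,0],[-0.01,0,0,0,0,0],[-0.01,0,0,0,0,0],[-0.01,0,0,0,0,0],[-0.15,0,0,0,0,0],[-0.45,0,0,0,0,0],[-0.8,0,0,0,0,0]]], jaw=-0.2)

```text
time_s: 13.58
ee_pos: [537.6, -18.8, 201.9]
ee_rot: [-117.8, 90.0, 160.4]
force: [0.8, -0.2, 0.5]
gripper_width: 54.7
```

```bash
python3 - <<'E'
from plan import *
done([.12,0,0,0,0,0]);done([.014,0,0,0,0,0]);done([-.8,0,0,0,0,0])
E
```

```text
t 13.57 cmd [537.6 -18.8 121.9] meas [537.6 -18.8 201.9] angerr 0.01 q [-3.2 14.6 93.4  0.  72.1 78.6] F [ 0.8 -0.2  0.5] w 54.7
t 13.57 cmd [537.6 -18.8 120.5] meas [537.6 -18.8 201.9] angerr 0.01 q [-3.2 14.6 93.4  0.  72.1 78.6] F [ 0.8 -0.2  0.5] w 54.7
t 13.57 cmd [537.6 -18.8 200.5] meas [537.6 -18.8 201.9] angerr 0.01 q [-3.2 14.6 93.4  0.  72.1 78.6] F [ 0.8 -0.2  0.5] w 54.7
```

```bash
python3 - <<'E'
from plan import *
from scipy.optimize import least_squares
D=[json.loads(l) for l in open("log.jsonl")]
q=np.radians([d["q"] for d in D]);p=np.array([d["p"] for d in D]);r=np.hypot(p[:,0],p[:,1])
def f(v):
    r0,h,a,al,b,be=v
    A=q[:,1]+al;B=q[:,1]+q[:,2]+be
    return np.r_[r0+a*np.sin(A)+b*np.sin(B)-r, h+a*np.cos(A)+b*np.cos(B)-p[:,2]]
for g in ([0,0,300,0,300,0],[50,0,300,0,300,.3],[0,0,350,0,350,-1.5]):
    s=least_squares(f,g);print(s.x.round(2),np.abs(s.fun).max())
print(np.degrees(np.arctan2(p[:,1],p[:,0])-q[:,0])[:5], (q[:,1]+q[:,2]+q[:,4])[:3])
E
```

```text
[-8.0000e-02 -2.1976e+02  5.9615e+02 -0.0000e+00  4.1871e+02  7.0000e-02] 1.6046317052539507
[-8.0000e-02 -2.1976e+02  5.9615e+02 -0.0000e+00  4.1871e+02  7.0000e-02] 1.6046316803572154
[-8.0000e-02 -2.1976e+02  5.9615e+02 -0.0000e+00  4.1871e+02  4.4050e+01] 1.6046316999646706
[1.14609622 1.36110989 1.1863183  1.18260484 1.20861669] [3.14311998 3.14167862 3.14638117]
```

```bash
python3 - <<'E'
from plan import *
p0,R0=load();save([537.6,-18.8,201.9],Rdown(CY-90))
print(row(cw(-150,0,215),Rlean(CY,70)))
E
```

```text
[-0.131, -0.839, 0.0, 0.0, -0.0, 0.0556]
```

Request:
send_rows(commands=[[[-0.13,-0.1,0,0,0,0],[-0.13,-0.4,0,0,0,0.018],[-0.13,-0.7,0,0,0,0.037],[-0.13,-0.84,0,0,0,0.0556],[-0.13,-0.84,0,0,0,0.0556]]])

```text
time_s: 14.2
ee_pos: [449.7, -30.7, 211.9]
ee_rot: [90.2, 70.2, 8.3]
force: [0.9, 0.2, 0.6]
gripper_width: 54.5
```

```bash
python3 - <<'E'
from plan import *
done([-0.13, -0.84, 0, 0, 0, 0.0556])
D=[json.loads(l) for l in open("log.jsonl")]
d=D[-1];q=np.radians(d["q"]);p=np.array(d["p"])
R=Rn.from_euler("xyz",d["R"],degrees=True).as_matrix();x=R[:,0]
A=q[1];B=q[1]+q[2]+.07
# planar wrist
rw=596.15*np.sin(A)+418.7*np.sin(B); zrel=596.15*np.cos(A)+418.7*np.cos(B)-219.76  # = z_w - L
az=q[0]+np.radians(1.17)
print("rw",rw,"p",p,"x",x, "horiz L:",(np.hypot(*p[:2])-rw)/np.hypot(*x[:2]),"vert L:", (zrel-p[2])/(-1-x[2]))
p0,_=load();print(row(cw(-180,0,140),Rlean(CY,50)))
E
```

```text
t 14.2 cmd [454.5 -30.8 214.9] meas [449.7 -30.7 211.9] angerr 0.2 q [-10.3  -4.3 116.5   8.2  49.2  67.2] F [0.9 0.2 0.6] w 54.5
rw 331.28750362537966 p [449.73406992 -30.65479882 211.93836845] x [ 0.33589725  0.04878166 -0.94063457] horiz L: 352.04098583976435 vert L: 375.55179332540934
[0.601, -0.538, 0.0, 0.0, -0.0, 0.0555]
```

```bash
cat > kin.py <<'E'
from plan import *
from scipy.optimize import least_squares
def E(a,t): return Rn.from_euler(a,t).as_matrix()
X0=None
def fk(q,v):
    h,a,b,be,L,ly,tx,ty=v; q1,q2,q3,q4,q5,q6=q
    pw=np.array([a*np.sin(q2)+b*np.sin(q2+q3+be),ly,h+a*np.cos(q2)+b*np.cos(q2+q3+be)])
    R=E("z",q1)@E("y",q2+q3)@E("z",q4)@E("y",q5)@E("z",q6)
    T=np.array([[0,0,1],[0,1,0],[1,0,0]])  # tool x = flange z
    T=np.array([[0,0,1.],[0,-1,0],[1,0,0]])
    return E("z",q1)@pw+R@np.array([tx,ty,L]),R@T
def fit():
    D=[json.loads(l) for l in open("log.jsonl")][1:]
    Q=np.radians([d["q"] for d in D]);P=np.array([d["p"] for d in D]);Rs=[Rn.from_euler("xyz",d["R"],degrees=True).as_matrix() for d in D]
    f=lambda v:np.concatenate([fk(q,v)[0]-p for q,p in zip(Q,P)])
    s=least_squares(f,[140,596,419,.07,360,11,0,0],loss="soft_l1");return s,Q,Rs
def solve(v,p,R,q0):
    f=lambda q:np.r_[(fk(q,v)[0]-p)/10,(fk(q,v)[1]-R).ravel()*20]
    s=least_squares(f,q0);return s.x,np.abs(s.fun).max()
E
python3 - <<'E'
from kin import *
s,Q,Rs=fit();v=s.x
print(v.round(3),np.abs(s.fun).max().round(2))
for q,R in zip(Q[-2:],Rs[-2:]): print(np.degrees(Rn.from_matrix(fk(q,v)[1].T@R).as_rotvec()).round(2))
np.save("kin.npy",v)
for x,g in((-66,"grasp"),(88,"home")):
  for a in (60,65,55,50,45,40):
    R=Rlean(CY,a);p=cw(x-75,0,82)+19*R[:,0]
    for nm,q0 in (("n",Q[-1]),("f",np.radians([-5,0,130,180,20,-110]))):
      q,e=solve(v,p,R,q0);print(g,a,nm,np.degrees(q).round(1),round(e,3))
E
```

```text
[ 1.40300e+02  5.91800e+02  4.17761e+02  6.00000e-02  3.58762e+02
  1.15000e+01 -0.00000e+00 -0.00000e+00] 0.0
[-180.    0.   -0.]
[180.  -0.   0.]
grasp 60 n [-12.5   7.2 136.6  52.7  12.8 199.9] 0.0
grasp 60 f [ -12.5    7.2  136.6   52.7   12.8 -160.1] 0.0
grasp 65 n [-10.9   7.6 132.7  27.   17.7 226.7] 0.0
grasp 65 f [ -10.9    7.6  132.7   27.    17.7 -133.3] 0.0
grasp 55 n [-14.3   7.4 140.5  93.7  12.7 157.4] 0.0
grasp 55 f [ -14.3    7.4  140.5   93.7   12.7 -202.6] 0.0
grasp 50 n [-16.4   8.6 144.5 123.1  18.6 126.1] 0.0
grasp 50 f [ -16.4    8.6  144.5  123.1   18.6 -233.9] 0.0
grasp 45 n [-18.6  10.8 148.6 137.1  27.9 109.8] 0.0
grasp 45 f [ -18.6   10.8  148.6  137.1   27.9 -250.2] 0.0
grasp 40 n [ -21.    14.7  152.8 -216.1   39.4   99.7] 0.0
grasp 40 f [ -21.    14.7  152.8  143.9   39.4 -260.3] 0.0
home 60 n [  -5.5   18.4  119.3   28.    14.6 -129.2] 0.0
home 60 f [  -5.5   18.4  119.3   28.    14.6 -129.2] 0.0
home 65 n [  -4.8   19.1  115.2   14.8   21.9 -115.5] 0.0
home 65 f [  -4.8   19.1  115.2   14.8   21.9 -115.5] 0.0
home 55 n [  -6.3   18.2  123.4   62.6    9.3 -164.3] 0.0
home 55 f [  -6.3   18.2  123.4   62.6    9.3 -164.3] 0.0
home 50 n [ -7.2  18.5 127.3 -64.2 -10.9 -38.1] 0.0
home 50 f [  -7.2   18.5  127.3  115.8   10.9 -218.1] 0.0
home 45 n [ -8.   19.5 131.1 -38.9 -18.4 -64.2] 0.0
home 45 f [  -8.    19.5  131.1  141.1   18.4 -244.2] 0.0
home 40 n [  -8.9   21.3  134.8 -208.9   27.8  104.8] 0.0
home 40 f [  -8.9   21.3  134.8  151.1   27.8 -255.2] 0.0
```

```bash
sed -i 's/T=np.array(\[\[0,0,1.\],\[0,-1,0\],\[1,0,0\]\])/T=np.array([[0,0,-1.],[0,1,0],[1,0,0]])/' kin.py; cat >> kin.py <<'E'
LIM=np.array([[-177.97,177.97],[-48.28,115.42],[12.27,149.76],[-77.06,257.06],[2.81,150.46],[-146.56,146.56]])
def path(wps,q,n=6,show=True):
    v=np.load("kin.npy");P,Q=load()
    for p,R in wps:
        p=np.asarray(p,float);w=Rn.from_matrix(Q.T@R).as_rotvec()
        for k in range(1,n+1):
            f=k/n;q,e=solve(v,P+f*(p-P),Q@Rn.from_rotvec(f*w).as_matrix(),q);d=np.degrees(q)
            bad=((d<LIM[:,0])|(d>LIM[:,1])).any() or e>.01
            if show and (k==n or k%2==0 or bad): print((P+f*(p-P)).round(0),d.round(1),"BAD" if bad else "",round(e,3))
        P,Q=p,R
    return q
E
python3 - <<'E'
from kin import *
s=env.state();q=np.radians(s["qpos"]);v=np.load("kin.npy")
p,R=fk(q,v);print(p,s["ee_pos"]);Rm=Rn.from_euler("xyz",s["ee_rot"],degrees=True).as_matrix();print(np.abs(R-Rm).max())
R=Rlean(CY,50);g=cw(-141,0,82)+19*R[:,0];pre=g-80*R[:,0]
print(pre,g)
path([(pre+[0,0,20],R),(g,R),(g+RC@[154,0,0],R)],q,8)
E
```

```text
[449.73406991 -30.65479881 211.93836846] [449.73406992 -30.65479882 211.93836845]
4.718447854656915e-16
[424.63238169 -35.10316645 128.72871103] [475.5296535  -27.76875754  67.44515558]
[447. -32. 198.] [-12.4  -6.1 122.   13.1  41.2  61.3]  0.0
[440. -33. 182.] [-15.1  -7.5 128.2  21.2  33.2  51.6]  0.0
[432. -34. 165.] [-18.3  -8.2 134.5  35.6  26.1  35. ]  0.0
[425. -35. 149.] [-22.3  -7.8 140.8  60.9  21.9   6.7]  0.0
[437. -33. 128.] [-20.6  -3.9 142.1  73.6  18.8  -5.5]  0.0
[450. -31. 108.] [-1.900e+01  1.000e-01  1.431e+02  8.990e+01  1.710e+01 -2.140e+01]  0.0
[463. -30.  88.] [-17.6   4.3 143.9 107.6  17.1 -38.7]  0.0
[476. -28.  67.] [-16.4   8.6 144.5 123.1  18.6 -53.9]  0.0
[514. -22.  67.] [-13.2  11.1 140.5 124.6  16.6 -52.4]  0.0
[552. -17.  67.] [-10.7  13.6 136.2 124.   14.6 -49.6]  0.0
[590. -11.  67.] [ -8.8  16.1 131.8 121.2  12.7 -45. ]  0.0
[628.  -6.  67.] [ -7.2  18.5 127.3 115.8  10.9 -38.1]  0.0
```

```bash
python3 - <<'E'
from meas import *
from plan import *
for n in("scene","top"):
    p,d=env.grab_frame(n); cv2.imwrite(f"pics/{n}5.png",cv2.resize(p[100:310,170:400,::-1],None,fx=2.5,fy=2.5))
    W=cloud(n,d);x,y,z=np.moveaxis(np.nan_to_num(W),-1,0);L=(W.reshape(-1,3)-C0)@RC;L=L.reshape(W.shape)
    lx,ly=np.nan_to_num(L[...,0]),np.nan_to_num(L[...,1]);g=(lx>-160)&(lx<6)&(abs(ly)<100)
    P=L[g&(z>136)&(z<156)]; print(n,"bar",len(P),rect(trim(P[:,:2],3)) if len(P)>9 else'')
    P=L[g&(z>46)&(z<58)]; print("walls",len(P),rect(trim(P[:,:2],3)) if len(P)>9 else'')
    P=L[g&(z>90)&(z<102)&(lx<-115)&(abs(ly)<30)]; print("tab",len(P),P.mean(0) if len(P) else'',rect(P[:,:2]) if len(P)>5 else '')
    P=L[(lx>0)&(lx<160)&(z>172)&(z<186)&(abs(ly)<160)];print("roof",rect(P[:,:2]))
E
```

```text
scene bar 283 (array([-66.7,   3.3]), array([ 13.6, 114.4]), 89.63)
walls 246 (array([-76.8,   3.8]), array([101.3, 126.3]), 89.32)
tab 51 [-135.3570472     5.71297891   95.78299011] (array([-135.3,    7.5]), array([32.1, 17.2]), 34.48)
roof (array([83. ,  1.4]), array([154.2, 261.7]), 0.05)
top bar 225 (array([-65.3,   0.9]), array([114. ,  10.5]), 0.22)
walls 191 (array([-64.1,   1.5]), array([ 98.2, 118.9]), 89.62)
tab 22 [-132.59239341    0.49204461   97.04452563] (array([-133.8,   -0. ]), array([16.6, 18.6]), 0.56)
roof (array([83.4, -1.3]), array([153.1, 261.4]), 0.01)
```

View pics/scene5.png

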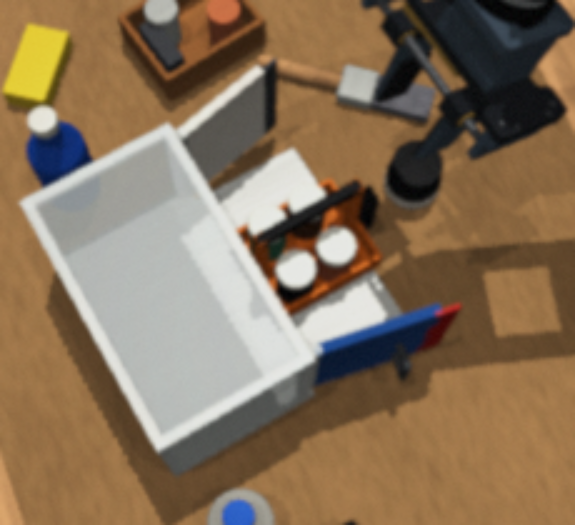

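View pics/top5.png

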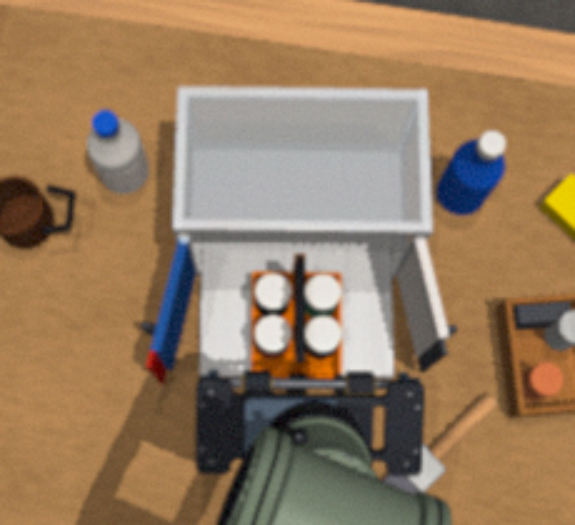

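```bash
python3 - <<'E'
from kin import *
done([0]*6)
R=Rlean(CY,50);g=cw(-141,1,82)+19*R[:,0];pre=g-80*R[:,0]
rows([(pre+[0,0,20],R,6)])
E
```

```text
t 14.3 cmd [454.5 -30.8 214.9] meas [454.4 -31.  213.9] angerr 0.06 q [-10.2  -4.  116.    8.2  49.1  67.3] F [-0.   0.7  1. ] w 54.7
6
[[0.086,-0.085,-0.002,-0.0,-0.0,0.0093],[0.173,-0.17,-0.003,0.0,-0.0,0.0185],[0.259,-0.255,-0.005,0.0,-0.0,0.0278],[0.346,-0.34,-0.007,0.0,-0.0,0.037],[0.432,-0.425,-0.008,0.0,-0.0,0.0463],[0.519,-0.51,-0.01,0.0,-0.0,0.0555]]
```

Request:
send_rows(commands=[[[0.09,-0.09,0,0,0,0.009],[0.17,-0.17,0,0,0,0.0185],[0.26,-0.26,-0.005,0,0,0.028],[0.35,-0.34,-0.007,0,0,0.037],[0.43,-0.43,-0.008,0,0,0.046],[0.52,-0.51,-0.01,0,0,0.0555],[0.52,-0.51,-0.01,0,0,0.0555],[0.52,-0.51,-0.01,0,0,0.0555]]])

```text
time_s: 15.3
ee_pos: [425.6, -34.3, 147.0]
ee_rot: [90.1, 50.0, 8.3]
force: [1.1, 0.2, 0.1]
gripper_width: 55.1
```

```bash
python3 - <<'E'
from kin import *
done([0.52, -0.51, -0.01, 0, 0, 0.0555])
R=Rlean(CY,50);g=cw(-141,1,82)+19*R[:,0];pre=g-80*R[:,0]
rows([(g-40*R[:,0]+[0,0,5],R,4),(g,R,4)])
E
```

```text
t 15.3 cmd [424.5 -34.1 148.6] meas [425.6 -34.3 147. ] angerr 0.06 q [-22.   -7.5 140.9  61.6  21.6   6.2] F [1.1 0.2 0.1] w 55.1
8
[[0.128,-0.024,0.0,0.0,-0.0,0.0],[0.257,-0.048,0.0,0.0,-0.0,0.0],[0.385,-0.072,0.0,0.0,-0.0,0.0],[0.514,-0.096,0.0,0.0,-0.0,0.0],[0.623,-0.104,0.0,0.0,-0.0,0.0],[0.733,-0.112,0.0,0.0,-0.0,0.0],[0.842,-0.12,0.0,0.0,-0.0,0.0],[0.952,-0.128,0.0,0.0,-0.0,0.0]]
```

Request:
send_rows(commands=[[[0.13,-0.024,0,0,0,0],[0.26,-0.048,0,0,0,0],[0.39,-0.07,0,0,0,0],[0.51,-0.096,0,0,0,0],[0.62,-0.104,0,0,0,0],[0.73,-0.112,0,0,0,0],[0.84,-0.12,0,0,0,0],[0.95,-0.128,0,0,0,0],[0.95,-0.128,0,0,0,0]]])

```text
time_s: 16.42
ee_pos: [477.0, -26.6, 65.9]
ee_rot: [90.1, 50.0, 8.3]
force: [-1.5, 1.4, 0.6]
gripper_width: 54.5
```

```bash
python3 - <<'E'
from kin import *
done([0.95, -0.128, 0, 0, 0, 0])
for n in("scene","top"):
    p,d=env.grab_frame(n); cv2.imwrite(f"pics/{n}6.png",cv2.resize(p[100:310,170:400,::-1],None,fx=2.8,fy=2.8))
E
```

```text
t 16.43 cmd [475.2 -26.8  67.6] meas [477.  -26.6  65.9] angerr 0.07 q [-16.1   8.9 144.5 124.2  18.7 -54.8] F [-1.5  1.4  0.6] w 54.5
```

View pics/scene6.png

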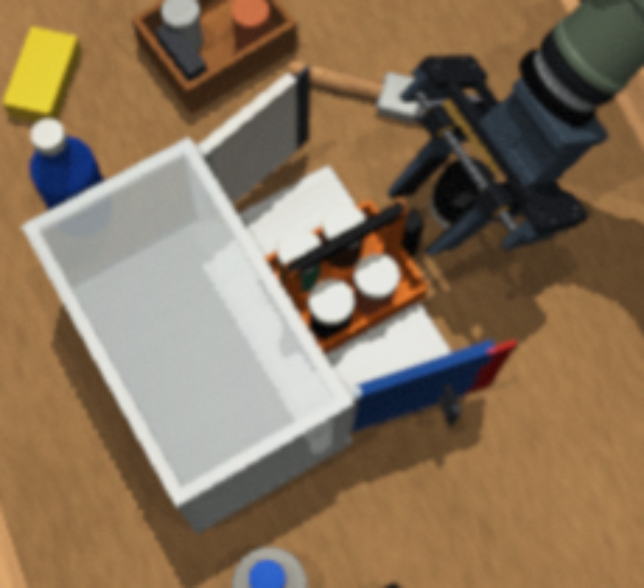

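View pics/top6.png

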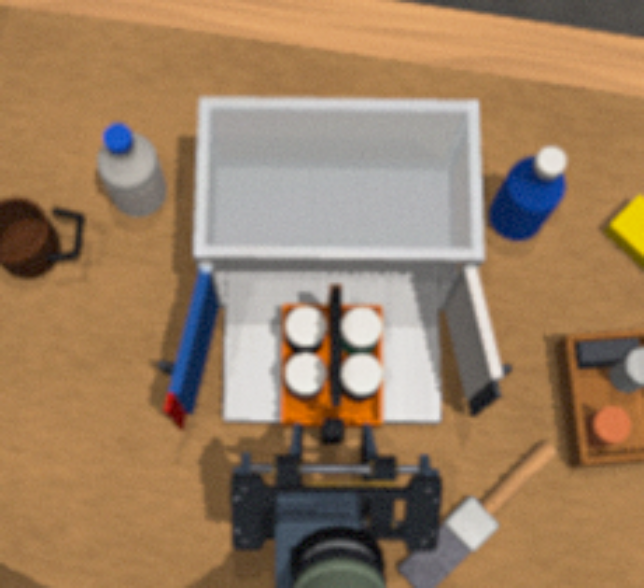

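Request:
send_rows(commands=[[[0,0,0,0,0,0],[0,0,0,0,0,0],[0,0,0,0,0,0],[0,0,0,0,0,0],[0,0,0,0,0,0],[0,0,0,0,0,0]]], jaw=1, force=40)

```text
time_s: 17.27
ee_pos: [475.3, -27.1, 66.3]
ee_rot: [90.0, 50.0, 8.1]
force: [-4.1, -3.1, 4.7]
gripper_width: 18.6
```

```bash
python3 - <<'E'
from kin import *
done([0]*6)
R=Rlean(CY,50)
p0,R0=load()
print(row(p0+RC@[50,0,0],R0),row(p0+RC@[100,0,0],R0))
E
```

```text
t 17.27 cmd [475.2 -26.8  67.6] meas [475.3 -27.1  66.3] angerr 0.06 q [-16.2   8.7 144.7 124.4  18.7 -54.9] F [-4.1 -3.1  4.7] w 18.6
[0.321, 0.383, -0.0, 0.0, 0.0, 0.0] [0.643, 0.766, 0.0, 0.0, 0.0, 0.0]
```

Request:
send_rows(commands=[[[0.03,0.04,0,0,0,0],[0.1,0.12,0,0,0,0],[0.2,0.238,0,0,0,0],[0.3,0.357,0,0,0,0],[0.4,0.477,0,0,0,0],[0.5,0.596,0,0,0,0],[0.58,0.69,0,0,0,0],[0.643,0.766,0,0,0,0]]])

```text
time_s: 18.27
ee_pos: [573.2, -12.2, 66.2]
ee_rot: [90.0, 50.0, 8.2]
force: [-13.4, -2.1, 14.2]
gripper_width: 19.0
```

```bash
python3 - <<'E'
from kin import *
done([0.643, 0.766, 0, 0, 0, 0])
for n in("scene",):
    p,d=env.grab_frame(n); cv2.imwrite(f"pics/{n}7.png",cv2.resize(p[100:310,170:400,::-1],None,fx=2.8,fy=2.8))
E
```

```text
t 18.27 cmd [574.2 -12.5  67.6] meas [573.2 -12.2  66.2] angerr 0.04 q [ -9.3  15.1 133.8 123.9  13.5 -48.3] F [-13.4  -2.1  14.2] w 19.0
```

View pics/scene7.png

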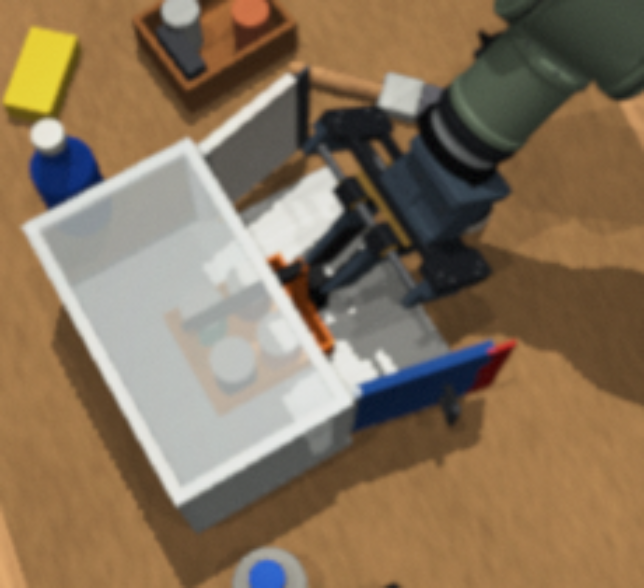

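Request:
send_rows(commands=[[[0.05,0.075,0,0,0,0],[0.13,0.17,0,0,0,0],[0.2,0.255,0,0,0,0],[0.25,0.315,0,0,0,0],[0.275,0.345,0,0,0,0],[0.275,0.345,0,0,0,0]]])

```text
time_s: 19.08
ee_pos: [617.0, -6.1, 66.3]
ee_rot: [90.0, 50.1, 8.2]
force: [-2.5, 0.2, 0.5]
gripper_width: 19.2
```

```bash
python3 - <<'E'
from kin import *
done([0.275, 0.345, 0, 0, 0, 0])
s=env.state();R=Rn.from_euler("xyz",s["ee_rot"],degrees=True).as_matrix()
g=s["ee_pos"]-19*R[:,0];print("grasp local",RC.T@(g-C0))
p,d=env.grab_frame("scene"); cv2.imwrite("pics/scene8.png",cv2.resize(p[100:310,170:400,::-1],None,fx=2.8,fy=2.8))
W=cloud("scene",d)
E
```

```text
t 19.07 cmd [617.9  -6.2  68.7] meas [617.   -6.1  66.3] angerr 0.12 q [ -7.4  17.9 128.6 118.1  11.3 -40.6] F [-2.5  0.2  0.5] w 19.2
grasp local [ 2.15840295  1.30697667 80.8829085 ]
```

View pics/scene8.png

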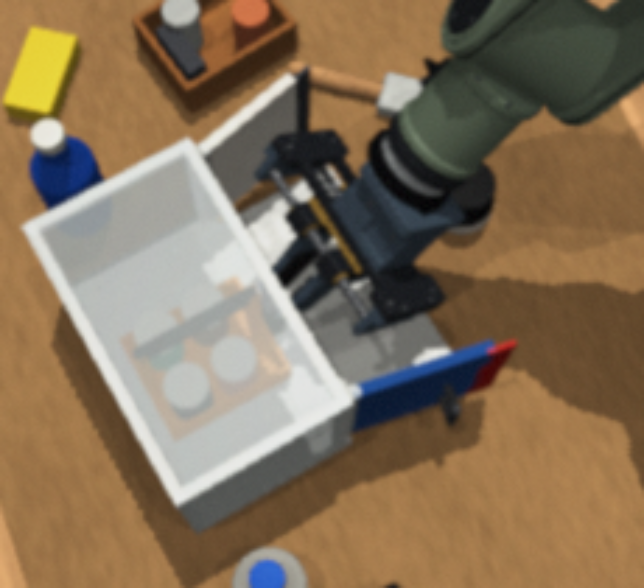

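Request:
send_rows(commands=[[[0.02,0.024,0,0,0,0],[0.04,0.048,0,0,0,0],[0.058,0.069,0,0,0,0],[0.064,0.077,0,0,0,0],[0.064,0.077,0,0,0,0]]])

```text
time_s: 19.75
ee_pos: [626.7, -4.8, 66.3]
ee_rot: [90.0, 50.1, 8.2]
force: [-4.6, -0.4, 1.0]
gripper_width: 19.0
```

Request:
send_rows(commands=[[[0.008,0.01,0,0,0,0],[0.008,0.01,0,0,0,0]]])

```text
time_s: 20.0
ee_pos: [628.0, -4.6, 66.3]
ee_rot: [90.0, 50.1, 8.2]
force: [-5.7, -0.7, 0.7]
gripper_width: 19.2
```

Request:
send_rows(commands=[[[0.006,0.008,0,0,0,0],[0.006,0.008,0,0,0,0]]])

```text
time_s: 20.25
ee_pos: [629.5, -4.5, 66.7]
ee_rot: [90.0, 50.1, 8.2]
force: [-4.2, -0.7, -1.1]
gripper_width: 19.1
```

Request:
send_rows(commands=[[[0.006,0.008,0,0,0,0],[0.006,0.008,0,0,0,0]]])

```text
time_s: 20.5
ee_pos: [630.4, -4.7, 66.7]
ee_rot: [89.9, 50.1, 8.1]
force: [-5.3, -1.2, -1.6]
gripper_width: 19.2
```

Request:
send_rows(commands=[[[0.009,0.011,0,0,0,0],[0.009,0.011,0,0,0,0]]])

```text
time_s: 20.75
ee_pos: [630.4, -5.0, 66.3]
ee_rot: [89.9, 50.2, 8.0]
force: [-12.6, -2.5, 4.1]
gripper_width: 18.9
```

Request:
send_rows(commands=[[[0.009,0.011,0,0,0,0],[0.009,0.011,0,0,0,0]]])

```text
time_s: 21.0
ee_pos: [630.4, -5.0, 66.2]
ee_rot: [89.8, 50.3, 8.0]
force: [-20.7, -4.0, 9.7]
gripper_width: 19.2
```

Request:
send_rows(commands=[[[-0.015,-0.018,0,0,0,0],[-0.026,-0.031,0,0,0,0],[-0.026,-0.031,0,0,0,0]]])

```text
time_s: 21.38
ee_pos: [630.4, -4.4, 67.6]
ee_rot: [90.0, 50.0, 8.2]
force: [-0.1, -0.3, -3.2]
gripper_width: 18.8
```

Request:
send_rows(commands=[[[-0.012,-0.015,0,0,0,0],[-0.012,-0.015,0,0,0,0]]])

```text
time_s: 21.62
ee_pos: [628.4, -4.6, 67.5]
ee_rot: [90.0, 50.0, 8.2]
force: [1.0, -0.1, -4.3]
gripper_width: 18.7
```

Request:
send_rows(commands=[[[0.008,-0.006,0,0,0,0],[0.008,-0.006,0,0,0,0],[0.008,-0.006,0,0,0,0],[0.008,-0.006,0,0,0,0],[-0.1,-0.006,0,0,0,0],[-0.35,-0.006,0,0,0,0],[-0.7,-0.006,0,0,0,0],[-1,-0.006,0,0,0,0]]], jaw=0)

```text
time_s: 22.62
ee_pos: [570.6, -11.6, 137.0]
ee_rot: [90.3, 49.9, 8.6]
force: [-0.4, -0.1, -0.7]
gripper_width: 45.5
```

```bash
python3 - <<'E'
from kin import *
s=env.state();save(s["ee_pos"],Rlean(CY,50));done([0]*6)
for n in("scene","top"):
    p,d=env.grab_frame(n); np.save(f"pics/{n}9.npy",d);cv2.imwrite(f"pics/{n}9.png",cv2.resize(p[100:310,170:400,::-1],None,fx=2.8,fy=2.8))
E
```

```text
t 22.62 cmd [570.6 -11.6 137. ] meas [570.6 -11.6 137. ] angerr 0.27 q [ -9.6   7.  128.8  64.7  12.8  12. ] F [-0.4 -0.1 -0.7] w 45.5
```

View pics/scene9.png

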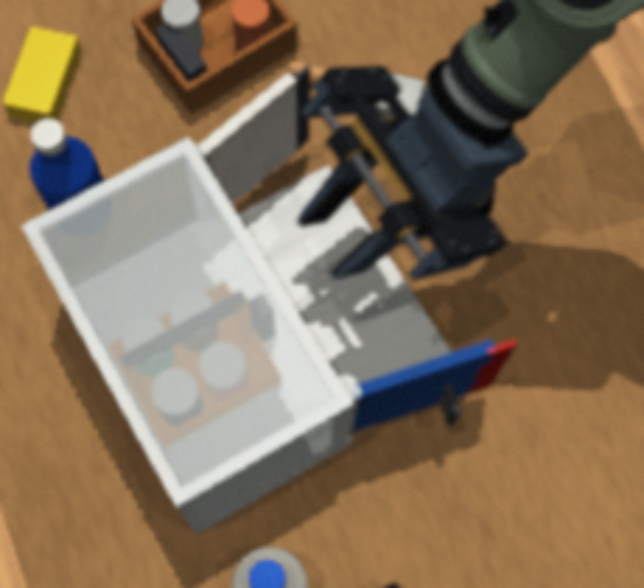

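View pics/top9.png

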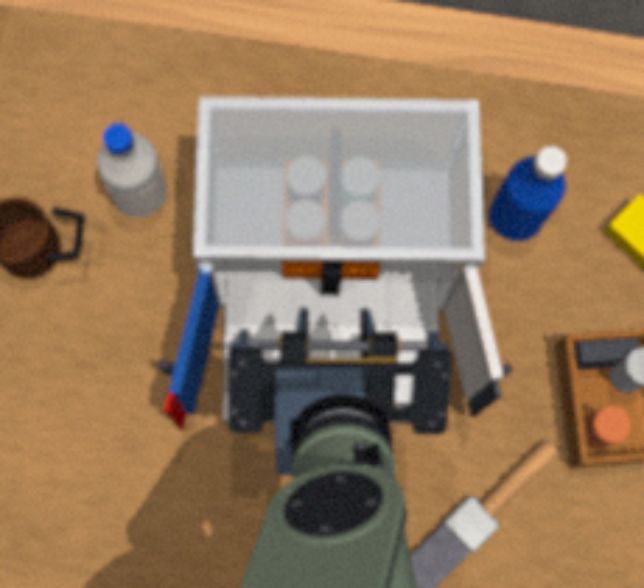

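```bash
cat > door.py <<'E'
from kin import *
def cen(side,th,s=88,gap=0,hx=16,hy=13.5):
    d=np.array([-np.sin(th),np.cos(th)]);n=np.array([-np.cos(th),-np.sin(th)])
    rho=hx*abs(n[0])+hy*abs(n[1]);c=np.array([0,-120.])+s*d+(5+rho+gap)*n
    if side>0:c[1]*=-1
    return c
E
python3 - <<'E'
from door import *
s=env.state();q=np.radians(s["qpos"])
R=Rdown(CY-90)
for th in np.arange(1.77,-.01,-.1): print(round(th,2),cen(-1,th).round(1))
c0=cen(-1,1.77,gap=20)
q=path([(cw(-80,-50,215),R),(cw(*c0,215),R),(cw(*c0,125),R)]+[(cw(*cen(-1,t),125),R) for t in(1.4,.8,0)],q,4)
print(row(cw(-80,-50,215),R))
E
```

```text
1.77 [ -82.  -158.4]
1.67 [ -85.6 -148.6]
1.57 [ -88.  -138.4]
1.47 [ -89.6 -131.1]
1.37 [ -90.5 -123.4]
1.27 [ -90.8 -115.5]
1.17 [ -90.3 -107.5]
1.07 [-89.  -99.3]
0.97 [-86.8 -91. ]
0.87 [-83.8 -82.8]
0.77 [-79.8 -74.8]
0.67 [-75.  -67.1]
0.57 [-69.2 -59.8]
0.47 [-62.5 -53. ]
0.37 [-54.9 -46.9]
0.27 [-46.6 -41.6]
0.17 [-37.6 -37.2]
0.07 [-28.  -33.7]
[551. -41. 176.] [ -9.3   7.2 110.2   8.5  43.8  67.3]  0.0
[531. -70. 215.] [-8.8 13.9 92.4 -0.  73.7 73. ]  0.0
[ 541. -134.  215.] [-15.   15.9  89.6  -0.   74.5  66.8]  0.0
[ 551. -197.  215.] [-20.8  18.5  85.9   0.   75.6  61. ]  0.0
[ 551. -197.  170.] [-20.8  20.   90.2  -0.   69.8  61. ]  0.0
[ 551. -197.  125.] [-20.8  22.   94.   -0.   64.   61. ]  0.0
[ 541. -172.  125.] [-18.8  20.5  96.4  -0.   63.1  63. ]  0.0
[ 532. -147.  125.] [-16.6  19.1  98.5   0.   62.4  65.2]  0.0
[ 533. -122.  125.] [-14.1  18.7  99.2   0.   62.1  67.7]  0.0
[534. -97. 125.] [-11.6  18.3  99.7  -0.   62.   70.2]  0.0
[560. -71. 125.] [-8.4 20.2 96.8 -0.  63.  73.4]  0.0
[587. -44. 125.] [-5.4 22.2 93.6  0.  64.2 76.4]  0.0
[-0.903, 0.136, 0.524, -0.0, 0.0, -0.1111]
```

Request:
send_rows(commands=[[[-0.25,0,0.05,0,0,0],[-0.5,0.03,0.2,0,0,-0.02],[-0.75,0.08,0.35,0,0,-0.05],[-0.9,0.136,0.52,0,0,-0.08],[-0.9,0.136,0.52,0,0,-0.111],[-0.9,0.136,0.52,0,0,-0.111],[-0.9,0.136,0.52,0,0,-0.111]]], jaw=1)

```text
time_s: 23.6
ee_pos: [534.8, -68.1, 212.1]
ee_rot: [158.1, 89.5, 76.7]
force: [-0.4, -0.8, -0.6]
gripper_width: 0.5
```

```bash
python3 - <<'E'
from door import *
done([-0.9, 0.136, 0.52, 0, 0, -0.111])
R=Rdown(CY-90);s=env.state()
save(s["ee_pos"],Rn.from_euler("xyz",s["ee_rot"],degrees=True).as_matrix())
c0=cen(-1,1.77,gap=20)
print(row(cw(*c0,215),R),row(cw(*c0,150),R))
E
```

```text
t 23.6 cmd [531.1 -69.9 214.7] meas [534.8 -68.1 212.1] angerr 0.63 q [-8.8 14.3 92.3  0.5 73.4 72.4] F [-0.4 -0.8 -0.6] w 0.5
[-0.039, -0.031, 1.296, 0.0012, -0.0012, -0.0005] [0.611, -0.033, 1.301, 0.0012, -0.0012, -0.0005]
```

```bash
python3 - <<'E'
from door import *
R=Rdown(CY-90);save([531.1,-69.9,214.7],R)
p0,_=load();c0=cen(-1,1.77,gap=20)
P=p0+R@np.array([0,.02,.9])*100
print(row(cw(*c0,215),R)); save(P,R); print(row(cw(*c0,125),R))
E
```

```text
[-0.003, 0.017, 1.284, 0.0, 0.0, 0.0]
[0.897, -0.003, 0.384, 0.0, 0.0, 0.0]
```

Request:
send_rows(commands=[[[0,0,0.3,0,0,0],[0,0.02,0.6,0,0,0],[0,0.02,0.9,0,0,0]]])

```text
time_s: 23.98
ee_pos: [546.2, -158.4, 212.9]
ee_rot: [144.2, 89.5, 62.7]
force: [0.3, -0.3, -0.1]
gripper_width: 0.4
```

Request:
send_rows(commands=[[[0,0,0.25,0,0,0],[0.1,0,0.384,0,0,0],[0.4,0,0.384,0,0,0],[0.7,0,0.384,0,0,0],[0.9,0,0.384,0,0,0],[0.9,0,0.384,0,0,0]]])

```text
time_s: 24.72
ee_pos: [550.7, -195.2, 121.3]
ee_rot: [-178.4, 89.6, 100.0]
force: [-0.1, 0.3, -0.0]
gripper_width: 0.4
```

```bash
python3 - <<'E'
from door import *
done([0.9, 0, 0.384, 0, 0, 0])
R=Rdown(CY-90)
ths=[1.77,1.65,1.5,1.35,1.2,1.05,.9,.75,.6,.45]
P=[cw(*cen(-1,t),125) for t in ths]
rows([(p,R,1) for p in P])
E
```

```text
t 24.73 cmd [ 551.4 -196.7  124.7] meas [ 550.7 -195.2  121.3] angerr 0.44 q [-20.9  22.2  94.3   0.4  63.7  60.6] F [-0.1  0.3 -0. ] w 0.4
10
[[-0.003,-0.042,-0.196,0.0,0.0,0.0],[-0.003,-0.084,-0.314,0.0,0.0,0.0],[-0.003,-0.114,-0.447,0.0,0.0,0.0],[-0.003,-0.128,-0.561,0.0,0.0,0.0],[-0.003,-0.127,-0.681,0.0,0.0,0.0],[-0.003,-0.108,-0.804,0.0,0.0,0.0],[-0.003,-0.07,-0.927,0.0,0.0,0.0],[-0.003,-0.011,-1.048,0.0,0.0,0.0],[-0.003,0.068,-1.161,0.0,0.0,0.0],[-0.003,0.168,-1.263,0.0,0.0,0.0]]
```

Request:
send_rows(commands=[[[0,-0.04,-0.2,0,0,0],[0,-0.08,-0.31,0,0,0],[0,-0.11,-0.45,0,0,0],[0,-0.13,-0.56,0,0,0],[0,-0.127,-0.68,0,0,0],[0,-0.11,-0.8,0,0,0],[0,-0.07,-0.93,0,0,0]]])

```text
time_s: 25.6
ee_pos: [532.2, -105.0, 123.9]
ee_rot: [130.3, 89.8, 48.7]
force: [0.9, 0.2, -1.2]
gripper_width: 0.6
```

```bash
python3 - <<'E'
from door import *
done([0, -0.07, -0.93, 0, 0, 0])
p,d=env.grab_frame("top"); cv2.imwrite("pics/top10.png",cv2.resize(p[100:310,170:400,::-1],None,fx=2.8,fy=2.8))
R=Rdown(CY-90)
ths=[.75,.6,.45,.35,.25,.18,.12,.08]
rows([(cw(*cen(-1,t),125),R,1) for t in ths])
E
```

```text
t 25.6 cmd [ 531.2 -105.7  124.7] meas [ 532.2 -105.   123.9] angerr 0.29 q [-12.5  18.3  99.9   0.2  61.7  69. ] F [ 0.9  0.2 -1.2] w 0.6
8
[[-0.003,0.059,-0.118,0.0,0.0,0.0],[-0.003,0.138,-0.231,0.0,0.0,0.0],[-0.003,0.238,-0.333,0.0,0.0,0.0],[-0.003,0.315,-0.392,0.0,0.0,0.0],[-0.003,0.399,-0.444,0.0,0.0,0.0],[-0.003,0.463,-0.475,0.0,0.0,0.0],[-0.003,0.519,-0.497,0.0,0.0,0.0],[-0.003,0.558,-0.51,0.0,0.0,0.0]]
```

View pics/top10.png

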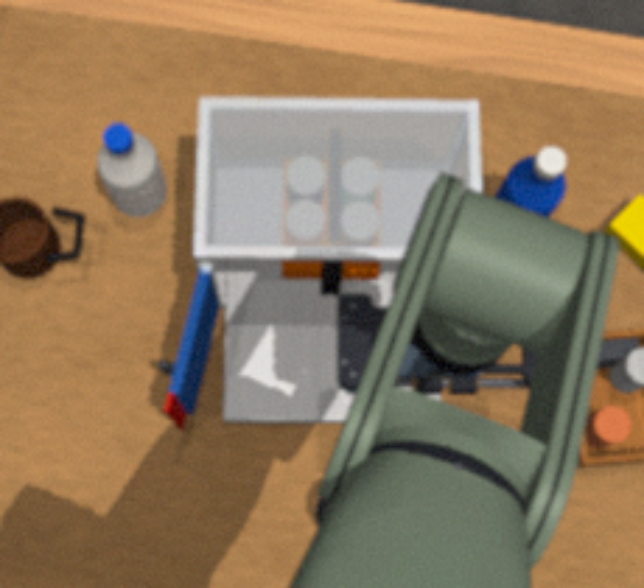

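Request:
send_rows(commands=[[[0,0.06,-0.12,0,0,0],[0,0.14,-0.23,0,0,0],[0,0.24,-0.33,0,0,0],[0,0.315,-0.39,0,0,0],[0,0.4,-0.44,0,0,0],[0,0.46,-0.475,0,0,0],[0,0.52,-0.5,0,0,0],[0,0.55,-0.51,0,0,0]]])

```text
time_s: 26.65
ee_pos: [579.6, -47.2, 124.2]
ee_rot: [128.8, 89.7, 47.1]
force: [0.5, -0.2, 0.0]
gripper_width: 0.6
```

```bash
python3 - <<'E'
from door import *
done([0, 0.55, -0.51, 0, 0, 0])
R=Rdown(CY-90)
s=env.state();print("local",RC.T@(s["ee_pos"]-C0))
print(row(cw(*cen(-1,0),125),R))
E
```

```text
t 26.65 cmd [578.4 -47.3 124.7] meas [579.6 -47.2 124.2] angerr 0.3 q [-5.9 21.6 94.7  0.2 63.5 75.6] F [ 0.5 -0.2  0. ] w 0.6
local [-28.59222988 -34.09293014 124.23726298]
[-0.003, 0.088, -0.02, 0.0, 0.0, 0.0]
```

Request:
send_rows(commands=[[[0,0.03,-0.01,0,0,0],[0,0.06,-0.02,0,0,0],[0,0.07,-0.02,0,0,0]]])

```text
time_s: 27.02
ee_pos: [586.0, -44.2, 124.3]
ee_rot: [129.2, 89.7, 47.6]
force: [0.0, 0.2, 0.1]
gripper_width: 0.8
```

Request:
send_rows(commands=[[[0,0.01,0,0,0,0],[0,0.02,0,0,0,0],[0,0.02,0,0,0,0]]])

```text
time_s: 27.4
ee_pos: [587.1, -44.0, 124.3]
ee_rot: [147.4, 89.8, 65.8]
force: [-3.2, -0.4, 2.0]
gripper_width: 0.4
```

Request:
send_rows(commands=[[[0,0.01,0,0,0,0],[0,0.02,0,0,0,0],[0,0.02,0,0,0,0]]])

```text
time_s: 27.78
ee_pos: [587.1, -44.0, 124.4]
ee_rot: [-146.4, 89.8, 132.0]
force: [-8.7, -0.9, 5.2]
gripper_width: 0.8
```

```bash
python3 - <<'E'
from door import *
s=env.state();R=Rdown(CY-90)
p=s["ee_pos"];save(p+RC@[2.5,0,0],R)
c0=cen(1,1.78,gap=20);print(c0)
a=cw(-75,20,205)
print(row(p-RC@[30,0,0],R),row(a,R)); 
save(a,R);print(row(cw(-77,115,205),R));save(cw(-77,115,205),R);print(row(cw(*c0,205),R),row(cw(*c0,125),R))
q=np.radians(s["qpos"]);save(p,R)
path([(a,R),(cw(*c0,125),R),(cw(*cen(1,1),125),R)],q,2)
E
```

```text
[-77.45661049 178.89901505]
[0.0, -0.325, 0.0, 0.0, 0.0, 0.0] [-0.806, -0.568, -0.519, 0.0, 0.0, 0.0]
[0.0, -0.02, -0.95, 0.0, 0.0, 0.0]
[0.0, -0.005, -0.639, 0.0, 0.0, 0.0] [0.8, -0.005, -0.639, 0.0, 0.0, 0.0]
[526.  -0. 205.] [-1.3 13.4 94.6 -0.  72.1 80.5]  0.0
[501. 157. 125.] [ 16.1  16.8 102.   -0.   61.2  97.9]  0.0
[503.  71. 125.] [  6.7  15.4 104.1  -0.   60.5  88.5]  0.0
```

Request:
send_rows(commands=[[[0,-0.15,0,0,0,0],[0,-0.35,0,0,0,0],[-0.3,-0.5,-0.2,0,0,0],[-0.6,-0.57,-0.4,0,0,0],[-0.8,-0.57,-0.52,0,0,0]]])

```text
time_s: 28.4
ee_pos: [525.7, -0.3, 206.0]
ee_rot: [108.0, 89.6, 26.4]
force: [0.2, -0.2, 0.3]
gripper_width: 0.6
```

Request:
send_rows(commands=[[[0,0,-0.3,0,0,0],[0,-0.02,-0.65,0,0,0],[0,-0.02,-0.95,0,0,0]]])

```text
time_s: 28.78
ee_pos: [509.9, 93.9, 204.8]
ee_rot: [117.1, 89.6, 35.5]
force: [0.2, -0.3, 0.1]
gripper_width: 0.2
```

Request:
send_rows(commands=[[[0,0,-0.35,0,0,0],[0,0,-0.64,0,0,0],[0.1,0,-0.64,0,0,0]]])

```text
time_s: 29.15
ee_pos: [501.1, 157.8, 195.2]
ee_rot: [116.1, 89.5, 34.6]
force: [0.6, 0.0, -0.9]
gripper_width: 0.1
```

```bash
python3 - <<'E'
from meas import *
from door import *
s=env.state();print(s["time_s"],s["ee_pos"],RC.T@(s["ee_pos"]-C0),s["force"])
for n in("scene","top"):
    p,d=env.grab_frame(n); np.save(f"pics/{n}11.npy",d);cv2.imwrite(f"pics/{n}11.png",cv2.resize(p[100:310,170:400,::-1],None,fx=2.8,fy=2.8))
    W=cloud(n,d);L=((W.reshape(-1,3)-C0)@RC).reshape(W.shape);L=np.nan_to_num(L);lx,ly,z=np.moveaxis(L,-1,0)
    P=L[(abs(lx)<40)&(ly>-125)&(ly<20)&(z>155)&(z<171)];print(n,"white top",len(P),P.mean(0) if len(P) else '',np.percentile(P[:,0],[5,95]) if len(P) else '')
    P=L[(lx<-10)&(lx>-140)&(ly>80)&(ly<170)&(z>155)&(z<171)];print(n,"blue top",len(P),P.mean(0) if len(P) else '')
    if len(P)>20:
        c=P.mean(0)[:2];u,ss,v=np.linalg.svd(P[:,:2]-c);print(np.degrees(np.arctan2(v[0][1],v[0][0])))
E
```

```text
29.15 [501.1170138  157.80350567 195.16043708] [-76.99330035 180.02551732 195.16043708] [ 0.61797275  0.00469323 -0.93619067]
scene white top 190 [-2.55704330e-02 -6.54576811e+01  1.64846971e+02] [-4.33215482  4.02849007]
scene blue top 157 [-41.77095299 131.45218811 164.31250875]
-12.292740966405125
top white top 226 [  0.96339939 -67.83641587 165.51386944] [-3.42545038  5.89953929]
top blue top 72 [-104.78951911  142.1600749   165.54340073]
162.7720534276466
```

View pics/scene11.png

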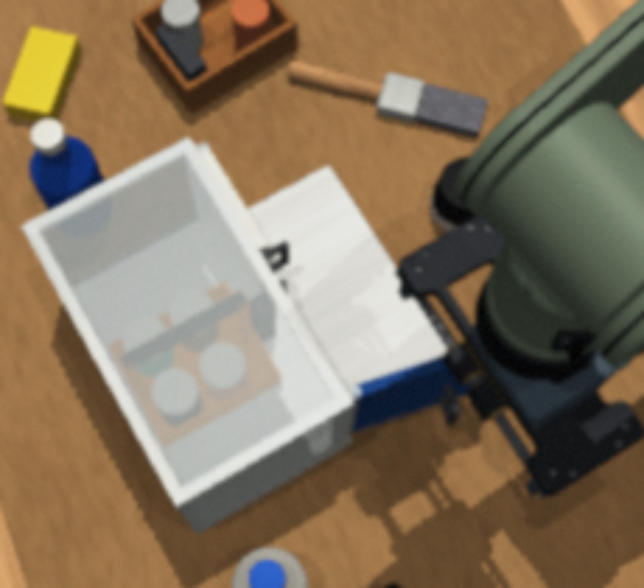

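View pics/top11.png

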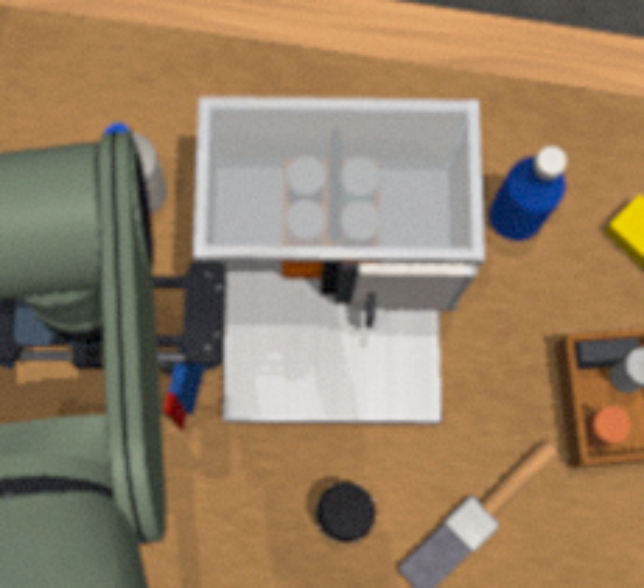

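Request:
send_rows(commands=[[[0.25,0,0,0,0,0],[0.5,0,0,0,0,0],[0.68,0,0,0,0,0],[0.68,0,0,0,0,0]]])

```text
time_s: 29.75
ee_pos: [499.9, 155.0, 125.4]
ee_rot: [169.5, 89.9, 87.7]
force: [-0.1, -0.3, 0.5]
gripper_width: 0.2
```

```bash
python3 - <<'E'
from door import *
s=env.state();R=Rdown(CY-90);p=s["ee_pos"];print(p,s["force"]);save(p,R)
ths=[1.77,1.65,1.5,1.35,1.2,1.05,.9]
rows([(cw(*cen(1,t),p[2]),R,1) for t in ths])
E
```

```text
[499.92798128 155.01506244 125.39571602] [-0.13563376 -0.31430877  0.52556537]
7
[[0.0,-0.035,0.19,0.0,0.0,0.0],[0.0,-0.076,0.308,0.0,0.0,0.0],[0.0,-0.106,0.441,0.0,0.0,0.0],[0.0,-0.12,0.556,0.0,0.0,0.0],[0.0,-0.119,0.675,0.0,0.0,0.0],[0.0,-0.1,0.798,0.0,0.0,0.0],[0.0,-0.062,0.921,0.0,0.0,0.0]]
```

Request:
send_rows(commands=[[[0,-0.035,0.19,0,0,0],[0,-0.075,0.31,0,0,0],[0,-0.105,0.44,0,0,0],[0,-0.12,0.555,0,0,0],[0,-0.12,0.675,0,0,0],[0,-0.1,0.8,0,0,0],[0,-0.06,0.92,0,0,0]]])

```text
time_s: 30.62
ee_pos: [508.4, 63.8, 126.4]
ee_rot: [131.4, 89.8, 49.7]
force: [-0.9, 1.0, 0.3]
gripper_width: 0.7
```

```bash
python3 - <<'E'
from door import *
done([0, -0.06, 0.92, 0, 0, 0])
R=Rdown(CY-90);p,_=load()
ths=[.75,.6,.45,.35,.25,.18,.12,.08]
rows([(cw(*cen(1,t),p[2]),R,1) for t in ths])
p,d=env.grab_frame("scene"); cv2.imwrite("pics/scene12.png",cv2.resize(p[100:310,170:400,::-1],None,fx=2.8,fy=2.8))
E
```

```text
t 30.62 cmd [507.1  63.1 125.4] meas [508.4  63.8 126.4] angerr 0.29 q [  5.7  15.6 103.5   0.2  60.7  87.3] F [-0.9  1.   0.3] w 0.7
8
[[0.0,0.056,0.122,0.0,0.0,0.0],[0.0,0.136,0.235,0.0,0.0,0.0],[0.0,0.235,0.337,0.0,0.0,0.0],[0.0,0.312,0.396,0.0,0.0,0.0],[0.0,0.397,0.448,0.0,0.0,0.0],[0.0,0.46,0.479,0.0,0.0,0.0],[0.0,0.517,0.501,0.0,0.0,0.0],[0.0,0.556,0.514,0.0,0.0,0.0]]
```

View pics/scene12.png

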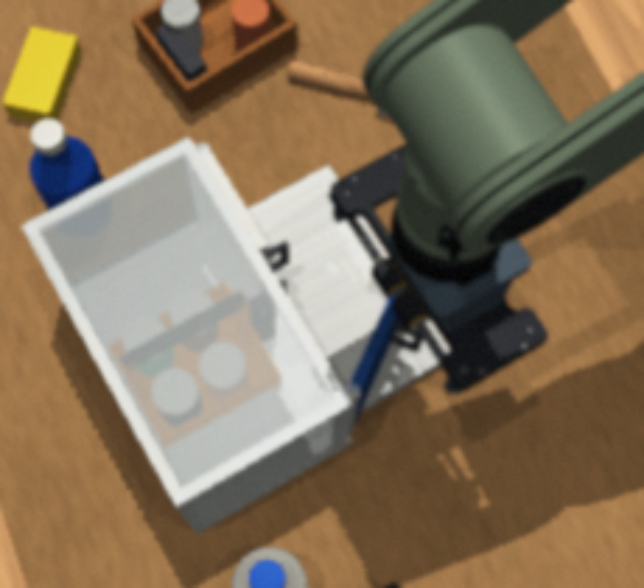

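Request:
send_rows(commands=[[[0,0.06,0.12,0,0,0],[0,0.135,0.235,0,0,0],[0,0.235,0.34,0,0,0],[0,0.31,0.4,0,0,0],[0,0.4,0.45,0,0,0],[0,0.46,0.48,0,0,0],[0,0.515,0.5,0,0,0],[0,0.555,0.515,0,0,0]]])

```text
time_s: 31.68
ee_pos: [570.9, 21.7, 126.5]
ee_rot: [129.3, 89.7, 47.7]
force: [-0.0, 0.4, 0.2]
gripper_width: 0.6
```

Request:
send_rows(commands=[[[0,0.03,0.01,0,0,0],[0,0.05,0.02,0,0,0],[0,0.06,0.02,0,0,0]]])

```text
time_s: 32.05
ee_pos: [576.9, 20.4, 126.5]
ee_rot: [126.0, 89.8, 44.3]
force: [-0.4, -1.0, -0.1]
gripper_width: 0.4
```

Request:
send_rows(commands=[[[0,0.01,0,0,0,0],[0,0.02,0,0,0,0],[0,0.02,0,0,0,0]]])

```text
time_s: 32.42
ee_pos: [577.8, 20.5, 126.5]
ee_rot: [153.5, 89.8, 71.9]
force: [-4.2, -1.4, 3.3]
gripper_width: 0.3
```

```bash
python3 - <<'E'
from door import *
s=env.state();print(RC.T@(s["ee_pos"]-C0),s["force"])
E
```

```text
[-20.71650499  33.23785783 126.51317378] [-4.17187237 -1.43782442  3.279917  ]
```

Firm stop at the same depth (-20.7). One more light press, then back out and look.

Request:
send_rows(commands=[[[0,0.02,0,0,0,0],[0,0.02,0,0,0,0]]])

```text
time_s: 32.67
ee_pos: [577.8, 20.5, 126.6]
ee_rot: [-131.1, 89.8, 147.3]
force: [-9.3, -2.8, 6.3]
gripper_width: 0.8
```

Request:
send_rows(commands=[[[0,-0.1,0,0,0,0],[0,-0.3,0,0,0,0],[-0.2,-0.6,0.1,0,0,0],[-0.5,-0.9,0.3,0,0,0],[-0.9,-0.95,0.5,0,0,0]]])

```text
time_s: 33.3
ee_pos: [492.2, -42.7, 216.5]
ee_rot: [135.3, 89.7, 53.7]
force: [1.7, -0.4, 0.4]
gripper_width: 0.2
```

Request:
send_rows(commands=[[[-0.1,-0.4,0.4,0,0,0],[-0.2,-0.6,0.8,0,0,0],[-0.2,-0.6,1,0,0,0]]])

```text
time_s: 33.67
ee_pos: [449.0, -152.1, 236.9]
ee_rot: [93.4, 89.5, 11.7]
force: [0.1, 0.4, -0.0]
gripper_width: 0.4
```

Request:
send_rows(commands=[[[0,0,0.5,0,0,0],[0,0,1,0,0,0],[0,0,1,0,0,0]]])

```text
time_s: 34.05
ee_pos: [464.3, -251.9, 234.9]
ee_rot: [104.1, 89.7, 22.2]
force: [0.1, 0.1, -0.9]
gripper_width: 0.3
```

```bash
python3 - <<'E'
from meas import *
from door import *
s=env.state();print(s["time_s"],s["ee_pos"],s["force"])
for n in("scene","top"):
    p,d=env.grab_frame(n); np.save(f"pics/{n}13.npy",d);cv2.imwrite(f"pics/{n}13.png",cv2.resize(p[100:310,170:400,::-1],None,fx=2.8,fy=2.8)); cv2.imwrite(f"pics/{n}13f.png",p[:,:,::-1])
    W=cloud(n,d);L=((W.reshape(-1,3)-C0)@RC).reshape(W.shape);L=np.nan_to_num(L);lx,ly,z=np.moveaxis(L,-1,0)
    for nm,a,b in(("white",-118,-20),("blue",20,118)):
        P=L[(abs(lx)<40)&(ly>a)&(ly<b)&(z>158)&(z<171)]
        print(n,nm,len(P),P.mean(0).round(1) if len(P) else '',np.percentile(P[:,0],[5,95]).round(1) if len(P) else '', np.degrees(np.polyfit(P[:,1],P[:,0],1)[0]).round(2) if len(P)>9 else '')
E
```

```text
34.05 [ 464.3190591  -251.92861242  234.87350227] [ 0.1377868   0.08620034 -0.89228282]
scene white 157 [ -0.2 -68.5 164.9] [-4.4  3.8] -0.03
scene blue 176 [ -0.3  69.7 165.1] [-4.4  3.8] 0.09
top white 184 [  0.8 -70.5 166. ] [-3.4  5.9] -0.18
top blue 193 [  1.6  68.5 166.3] [-3.3  7.6] -0.34
```

View pics/scene13.png

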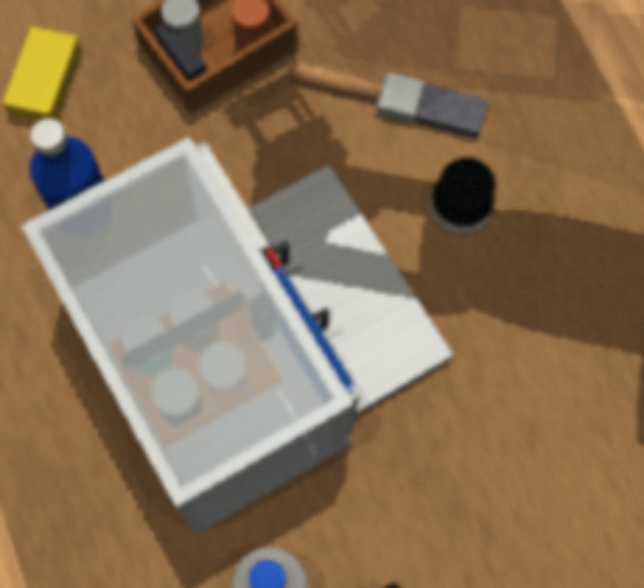

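View pics/top13f.png

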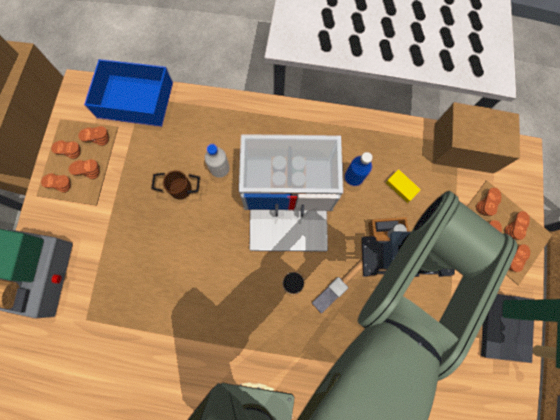

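```bash
python3 - <<'E'
from door import *
for n,o,c in(("scene",(170,100),3.5),("top",(240,125),7)):
    p=cv2.imread(f"pics/{n}13f.png")
    h,w=(210,230) if n=="scene" else (85,110)
    im=cv2.resize(p[o[1]:o[1]+h,o[0]:o[0]+w],None,fx=c if n!="scene" else 2.8,fy=c if n!="scene" else 2.8,interpolation=cv2.INTER_CUBIC);f=c if n!="scene" else 2.8
    pts=[cw(88+a,b,94) for a in(-23,23) for b in(-27,27)]+[cw(88+57,0,147),cw(88-57,0,147)]
    for u,v in proj(n,pts): cv2.drawMarker(im,(int((u-o[0]+.5)*f),int((v-o[1]+.5)*f)),(0,255,0),0,12,1)
    cv2.imwrite(f"pics/{n}13m.png",im)
E
```

```text
(no output)
```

View pics/top13m.png

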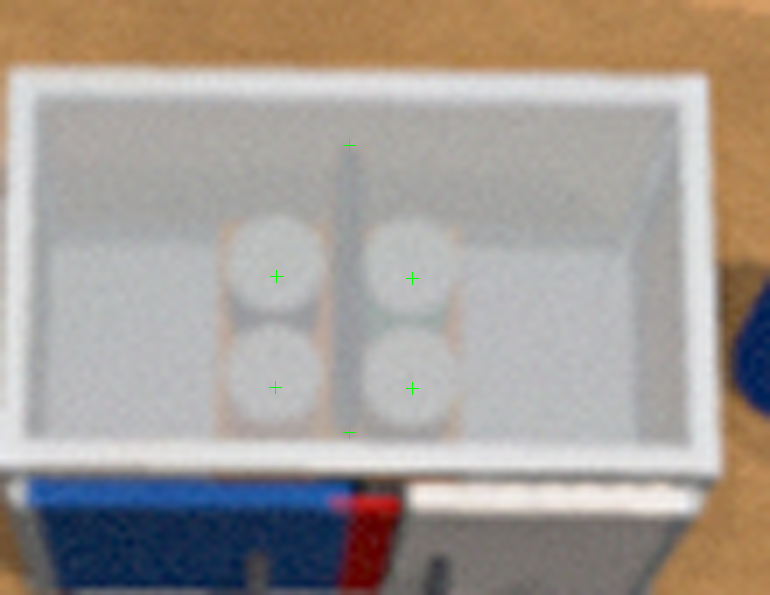

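View pics/scene13m.png

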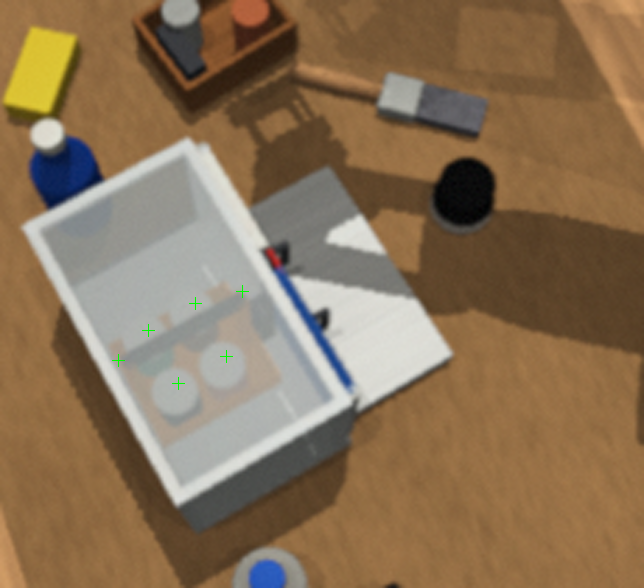

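```bash
python3 -c "
from workcell import env
print(env.job_done())"
```

```text
the job is handed in; nothing more can be done
None
```

The caddy is home in the cupboard with both doors shut and handed in at about 34 s, but I dropped it once on the way. It slipped out of the grip while I was swinging it over the sill and fell roughly 100 mm onto the sill. The next picture showed it standing upright and turned about 10°. I can't rule out that it tilted during the fall, so the "do not tip" condition is not certain.

- **Setting down:** I took the caddy again by its bar with a 60 N grip, squared it up, set it on the sill tab outwards and let go.
- **Sliding in:** I pinched the tab and slid the caddy in until it touched the back stop, with about 20 N at the wrist. I then drew it back 2 mm and released it.
- **Doors:** I closed the white door first, then the blue one. Each met a firm stop at the same depth.

**Last checks:**
- In the pictures both doors lie in the door plane to within about 0.3°, and the red strip laps over the white door's edge.
- The handle bar lies where it should at home. The jar tops sit a few pixels off in the overlay, where I had only estimated their positions.
- The other items look unmoved. I checked them by eye, and the arm was partly covering the crate in the top view.
- The forces I read stayed below about 25 N, and the robot was clear of everything at hand-in.

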